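# Lay a painter's tools back on their silhouette cards

## Robot

A 6-joint arm with a two-finger parallel gripper is mounted at the origin on the work surface. World frame = base frame: x ahead of the robot, y to its left, z up, the work surface at z = 0. Lengths are in mm, angles in degrees, forces in N, time in s.
With the tool pointing down it reaches from about 350 to 850 mm from the base axis. Payload 8.1 kg.
Tool frame: the origin (TCP) lies midway between the tips of the shut fingers; the grasp point (between the pads) lies 19 mm behind it; x points along the fingers, y is the direction in which the jaws open and shut, and the axes are right-handed (so a half turn about x gives the same grasp; the last joint's range is limited). The gripper opens to 85 mm and grips with 20 to 120 N. Pads are 22 mm wide; open, the fingers measure 114 mm over their backs; the gripper's body (76 mm by 85 mm) begins 54 mm behind the grasp point. The pads swing forward as they close: fully open they stand 13 mm farther back than shut.
Start: joints at [64.779, 7.471, 85.268, -0, 87.261, -4.893], TCP at [208.421, 562.642, 231.292] pointing down, gripper open.
Joint ranges: [-169.43, 169.43], [-51.17, 129.36], [1.28, 143.12], [-76.62, 256.62], [0, 156.53], [-152.29, 152.29]. Speed limits (degrees/s): [136.94, 136.94, 159.86, 180, 180, 180].

## Interface

Orientations are given as [roll, pitch, yaw] about the fixed x, y, z axes, in that order (R = Rz(yaw) Ry(pitch) Rx(roll)).
In Python, from bench import r, snapshot, workorder gives the robot as it stands.
- The arm moves only by the tool send_rows, never from a script. Its arguments are lists of equal length, an entry for each row: "offset": the shift along the tool's x, y, z in cm, a list of three; "dr": the turn, a rotation vector about the tool's x, y, z in degrees, a list of three; "grip": the opening in per cent of the stroke, from 0 (shut) to 100 (fully open). In form: {"offset": [[dx, dy, dz], ...], "dr": [[rx, ry, rz], ...], "grip": [grip, ...]}. A call has 1 to 5 rows; each row shifts and turns the commanded pose from where the row before left it, along the tool's axes as they then stand; what a row does not reach is not made up. A row lasts 1/8 s, in which the tool goes at most 62.5 mm and 10.7 degrees, less where a joint would pass 70% of its speed; a pose out of reach is approached as far as the arm can. A call with a gripper value outside its range is refused whole. The fingers move at their own pace and stop on an object; "force" is the grip in N (left out, the last holds). Time passes only in rows, so rows that do not move let the fingers close. It gives the time, the measured TCP pose, the force and the opening at its end, in the units of the state.
- r.sense(): the state, without advancing time (a new reading comes with each control period).
- snapshot(name): name is "scene" or "top"; returns a dict with "pixels" (384x512x3 uint8, red, green, blue), "fx", "fy", "cx", "cy" (pixels), "world_to_cam" (4x4, takes a point from world to camera coordinates). Camera axes: x right, y up, looking along -z (the intrinsics and any distortion apply to the point x, -y, -z); pixel columns grow to the right and rows downward; lengths in mm; the calibration is good to about 2 mm. A picture is of the moment at which its call begins. There is no depth.
- workorder.hand_in(): hands the job in, once; it reports no verdict.
The state is a dict: "time": time; "joint_pos": joint angles; "qd": joint speeds; "joint_efforts": joint torques, N m; "tool_pos": TCP position; "tcp_rot": TCP orientation; "ft_force": force on the tool from outside, world axes, zero at the start; "wrist_torque": the same for the moment, N m; "finger_gap": finger opening in mm.
Only numpy, scipy, OpenCV 4.12 (cv2) and the standard library are available. Lean on these libraries where they do the work, as an engineer would, in place of code of your own. Each camera call takes 0.05 s, during which the arm holds its last target.

## Task

The decorating class is over: put the flat brush, the sanding block, the roll of tape and the small closed jar each onto the plywood card that bears its own dark grey silhouette, in any order. Each must cover its silhouette squarely, the brush with its bristles on the bristle end of the shape and the block along its rectangle, lying flat as they lie now and the jar standing upright. Let go of everything and leave all four at rest on their cards.

Things in the scene. Friction and masses are not known exactly. Their poses are not given: they have to be found in the camera images.
- brush: Flat paint brush lying flat, 158 mm long, 16 mm thick throughout, about 70 g. Origin: underside, on the centre line near its balance; x points along the brush to the bristles, z up. Along x: wooden handle -78 to +22 mm (18 to 24 mm wide), steel ferrule +22 to +42 (50 mm wide), dark stiff bristles +42 to +80 (48 mm wide). Grip it across the handle (along y) near the origin.
- brush_tip (a point): The middle of the brush's bristle end: 80 mm along +x from the brush's origin and 8 mm above its underside.
- block: Hand sanding block of brown cork with a thin brick-coloured abrasive sole, lying on its sole: 95 (x) x 50 (y) x 32 (z) mm, about 90 g. Origin: centre of its underside, x along its long side, z up. Grip it across the 50 mm width.
- tape: Roll of yellow masking tape lying flat: a ring of 62 mm outer diameter, 40 mm hole, 24 mm high, about 60 g. Origin: centre of its underside, z up along the ring's axis. Can be gripped across its outer diameter.
- jar: Small closed glass jar with a white cap and a blank paper band, standing upright: 46 mm diameter, 58 mm high, about 120 g. Origin: centre of its underside, z up. Grip it across the diameter at 25 to 40 mm height.
- brush_card: Fixed plywood card 175 (x) x 85 (y) x 4 mm thick lying flat on the table, with a filled dark grey silhouette on top, shaped like the brush (3 mm larger all round). Origin: centre of the card's underside, straight below the middle of the silhouette; z up (card top at z = 4 mm), x along the card's long side. The silhouette's bristle end points to the card's +x; the brush's origin belongs over the card's origin.
- block_card: Fixed plywood card 175 (x) x 85 (y) x 4 mm thick lying flat on the table, with a filled dark grey silhouette on top, a 101 x 56 mm rectangle whose long side runs along the card's long side. Origin: centre of the card's underside, straight below the middle of the silhouette; z up (card top at z = 4 mm), x along the card's long side.
- tape_card: Fixed plywood card 175 (x) x 85 (y) x 4 mm thick lying flat on the table, with a filled dark grey silhouette on top, a ring of 68 mm outer diameter with a bare 36 mm middle. Origin: centre of the card's underside, straight below the middle of the silhouette; z up (card top at z = 4 mm), x along the card's long side.
- jar_card: Fixed plywood card 175 (x) x 85 (y) x 4 mm thick lying flat on the table, with a filled dark grey silhouette on top, a plain disc of 52 mm diameter. Origin: centre of the card's underside, straight below the middle of the silhouette; z up (card top at z = 4 mm), x along the card's long side.
Mind the look-alikes: they are no part of the job. Of the things that look like the tape, the middle-sized one is meant.

How it is judged:
By the outcome, as a careful person would: the job done as asked, in the order asked, and still so for the second after the job is handed in, with the robot touching nothing.
It also fails if it takes over 128 s, if anything falls off the work surface, if the arm or the gripper's body presses on something with over 40 N, if the wrist force passes 120 N, or if a joint passes its speed limit or range.

## Working session

There is one attempt and no reset: what is moved stays moved. The work goes in short steps, Python scripts to look and compute and a tool call to move; the robot and the scene stay as the last step left them, time stands still between calls to the robot, and variables do not carry over. Pictures are saved under pics/ and viewed, and the job is handed in when it is done.

Besides the shell and the picture viewer there is one more tool, called after ">>>" as a command line: name --argument value ..., lists and objects as JSON in quotes. send_rows: Moves the arm, as the interface text tells. Its arguments: {"type":"object","properties":{"offset":{"type":"array","items":{"type":"array","items":{"type":"number"}}},"dr":{"type":"array","items":{"type":"array","items":{"type":"number"}}},"grip":{"type":"array","items":{"type":"number"}},"force":{"type":"number"}},"required":["offset","dr","grip"]}

```bash
ls; mkdir -p pics
python3 - <<'E'
from bench import r, snapshot, workorder
import cv2,numpy as np,pickle
for n in("scene","top"):
    s=snapshot(n); pickle.dump(s,open(f"{n}0.pkl","wb"))
    cv2.imwrite(f"pics/{n}0.png",cv2.resize(s["pixels"][:,:,::-1],(800,600),interpolation=cv2.INTER_CUBIC))
    print({k:v for k,v in s.items() if k!="pixels"})
print(r.sense())
E
```

```text
pics
{'fx': 403.7145726434434, 'fy': 403.7145726434434, 'cx': 255.44530860755543, 'cy': 193.57812718402906, 'world_to_cam': array([[ 3.30172942e-01,  9.43897436e-01,  6.59232640e-03,
        -2.11448014e+02],
       [-6.21550532e-01,  2.12150055e-01,  7.54100318e-01,
         2.55604612e+02],
       [ 7.10394794e-01, -2.53080985e-01,  6.56726161e-01,
        -1.38310660e+03],
       [ 0.00000000e+00,  0.00000000e+00,  0.00000000e+00,
         1.00000000e+00]])}
{'fx': 405.4289762165676, 'fy': 405.4289762165676, 'cx': 255.4250219858521, 'cy': 191.894929650217, 'world_to_cam': array([[-7.62646136e-02, -9.97085626e-01, -1.99063536e-03,
         9.24848705e+01],
       [ 9.74673841e-01, -7.49710243e-02,  2.10689938e-01,
        -4.86681639e+02],
       [-2.10225149e-01,  1.41279665e-02,  9.77550913e-01,
        -1.02429641e+03],
       [ 0.00000000e+00,  0.00000000e+00,  0.00000000e+00,
         1.00000000e+00]])}
{'time': 0.1, 'joint_pos': array([ 6.47775064e+01,  7.51282113e+00,  8.53236241e+01, -1.15305056e-03,
        8.72612652e+01, -4.89379480e+00]), 'qd': array([-0.05152724, -0.07937545, -0.10465324, -0.0523824 ,  0.04035098,
       -0.00510067]), 'joint_efforts': array([ 1.04054408e-03, -5.70955610e+01, -5.01937079e+01, -2.37656614e-04,
        8.26445001e-03,  1.12630507e-04]), 'tool_pos': array([208.22274197, 562.17796681, 230.32245883]), 'tcp_rot': array([ -94.21852437,   89.90228278, -114.54716707]), 'ft_force': array([-0.54786641,  1.17869244, -0.60738321]), 'wrist_torque': array([ 0.03757732,  0.02448735, -0.02125873]), 'finger_gap': 85.80646413815619}
```

View pics/top0.png

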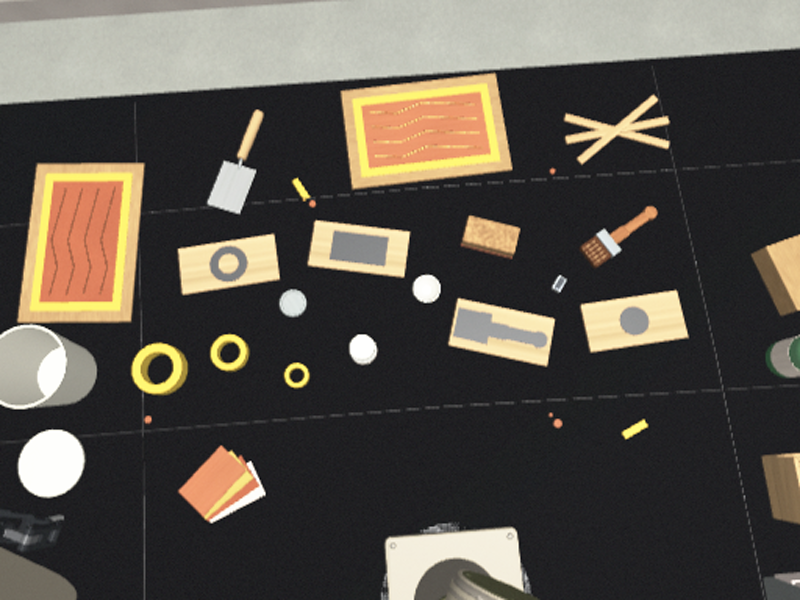

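View pics/scene0.png

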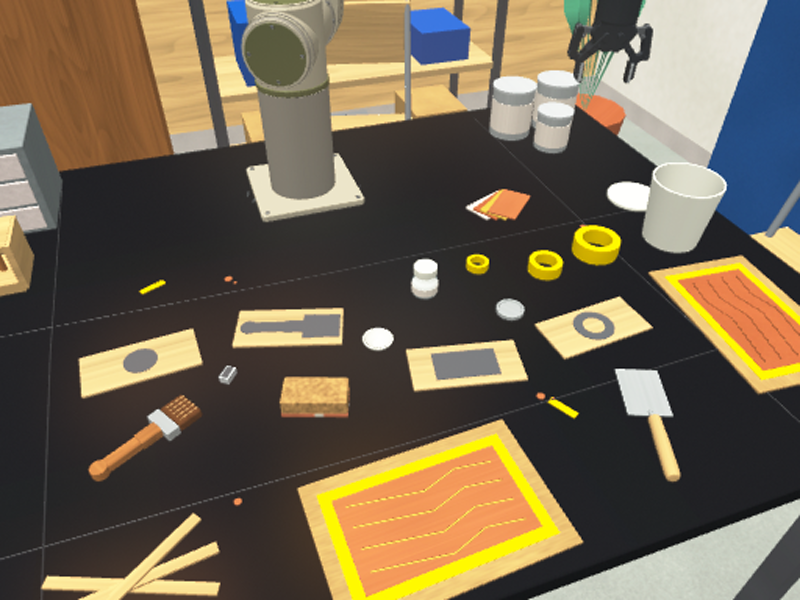

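The top picture shows (in 800x600 pixels):
- **Tape candidates:** yellow rings at (160,368) large, (230,352) middle, (297,375) small. I choose the middle one.
- **Jar candidates:** the capped jar at (363,349). The flat discs at (427,289) and (293,303), the cans at the left and the green-sided one at (790,355) are look-alikes. I choose (363,349).
- **Brush candidates:** the brush at (620,237). The scraper at (237,165) is not a brush.
- **Block candidates:** the cork block at (490,237). The sandpaper sheets and wood pieces are not it.
- **Cards:** tape (230,263), block (358,248), brush (502,331), jar (635,320).

```bash
cat > h.py <<'E'
import cv2,numpy as np
from bench import r,snapshot,workorder
def ray(s,uv,z):
    uv=np.atleast_2d(np.asarray(uv,float)); W=s["world_to_cam"];R=W[:3,:3];c=-R.T@W[:3,3]
    d=np.c_[(uv[:,0]-s["cx"])/s["fx"],-(uv[:,1]-s["cy"])/s["fy"],-np.ones(len(uv))]@R
    return (c+d*((z-c[2])/d[:,2])[:,None])[:,:2]
def proj(s,p):
    p=np.atleast_2d(np.asarray(p,float));W=s["world_to_cam"];q=p@W[:3,:3].T+W[:3,3]
    return np.c_[s["cx"]+s["fx"]*q[:,0]/-q[:,2], s["cy"]-s["fy"]*q[:,1]/-q[:,2]]
def blob(mask,near):
    cs,_=cv2.findContours(mask.astype(np.uint8)*255,cv2.RETR_EXTERNAL,cv2.CHAIN_APPROX_NONE)
    cs=[c for c in cs if cv2.contourArea(c)>30]
    return max(cs,key=lambda c:cv2.pointPolygonTest(c,tuple(map(float,near)),True))
def poly(s,c,z): return ray(s,c[:,0,:],z).astype(np.float32)
def cen(P):
    m=cv2.moments(P.reshape(-1,1,2)-P.mean(0)); return P.mean(0)+[m['m10']/m['m00'],m['m01']/m['m00']]
def hsv(s): return cv2.cvtColor(s["pixels"],cv2.COLOR_RGB2HSV).astype(int)
E
python3 - <<'E'
from h import *
import pickle
S={n:pickle.load(open(n+"0.pkl","rb")) for n in("top","scene")}
guess={}
items=dict(tape=((215,352),12),tapeL=((145,375),12),tapeS=((287,375),6),jar=((363,349),29),brush=((600,245),8),block=((490,237),16),
 tape_card=((195,272),4),block_card=((320,245),4),brush_card=((460,345),4),jar_card=((600,330),4),tape_sil=((230,249),4),block_sil=((358,248),4),brush_sil=((470,325),4),jar_sil=((635,320),4))
s=S["top"];H=hsv(s)
for k,(p,z) in items.items(): 
    x,y=np.array(p)/1.5625; print(k,H[int(y),int(x)])
for k in("brush","block","jar","tape"):
    p=np.array(items[k][0])/1.5625;x,y=p.astype(int)
    cv2.imwrite(f"pics/c_{k}.png",cv2.resize(s["pixels"][y-35:y+35,x-45:x+45,::-1],(720,560),interpolation=cv2.INTER_CUBIC))
a=np.vstack([np.hstack([cv2.resize(cv2.imread(f"pics/c_{k}.png"),(400,300)) for k in q]) for q in(("brush","block"),("jar","tape"))])
cv2.imwrite("pics/crops.png",a)
E
```

```text
tape [ 29 135 254]
tapeL [ 23 163 164]
tapeS [ 29 133 254]
jar [ 30   1 255]
brush [ 11 138 126]
block [ 16 117 216]
tape_card [ 22  78 246]
block_card [ 22  71 251]
brush_card [ 23  67 252]
jar_card [ 21  76 247]
tape_sil [100   6 129]
block_sil [120   4 137]
brush_sil [150   2 159]
jar_sil [150   2 150]
```

View pics/crops.png

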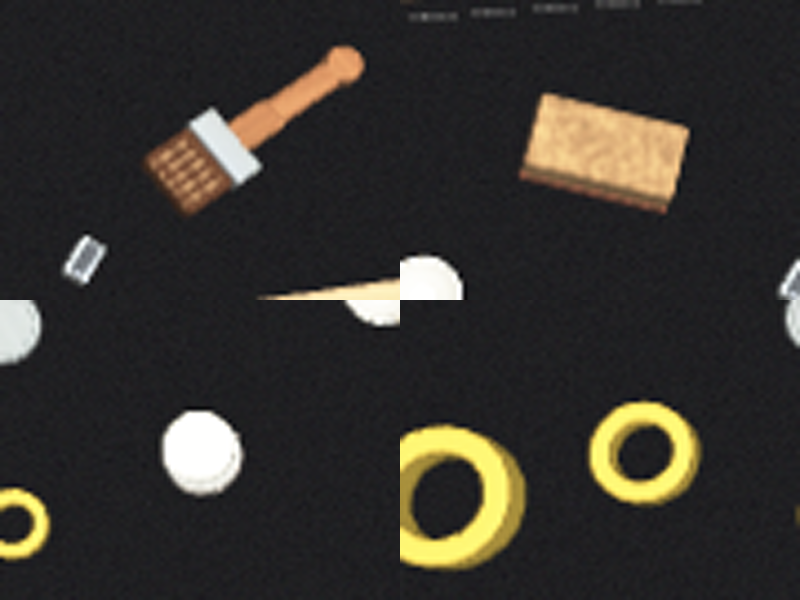

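```bash
cat > meas.py <<'E'
from h import *
hint=dict(tape=(216,355),tapeL=(140,368),tapeS=(287,376),jar=(363,349),brush=(607,246),block=(490,237),tape_card=(195,272),block_card=(320,245),brush_card=(465,312),jar_card=(600,330),tape_sil=(230,249),block_sil=(358,248),brush_sil=(470,325),jar_sil=(635,320))
Z=dict(tape=12,tapeL=12,tapeS=6,jar=29,brush=8,block=16)
def measure(s,k,near):
    H=hsv(s);z=Z.get(k,4)
    sil=(H[...,1]<32)&(H[...,2]>75)&(H[...,2]<195)
    m=sil if k.endswith("sil") else H[...,2]>70
    c=blob(m,near)
    if k!="brush_sil" and k!="brush": c=cv2.convexHull(c)
    P=poly(s,c,z); rc=cv2.minAreaRect(P); b=cv2.boxPoints(rc);e=b[1]-b[0];f=b[2]-b[1]
    if np.linalg.norm(f)>np.linalg.norm(e): e=f
    return c,P,cen(P),np.array(rc[0]),sorted(rc[1]),np.degrees(np.arctan2(e[1],e[0]))%180
E
python3 - <<'E'
from meas import *
import pickle
S={n:pickle.load(open(n+"0.pkl","rb")) for n in("top","scene")}
for k,p in hint.items():
    p=np.array(p)/1.5625
    r1=measure(S["top"],k,p)
    X=np.r_[ray(S["top"],p,Z.get(k,4))[0],Z.get(k,4)]
    r2=measure(S["scene"],k,proj(S["scene"],X)[0])
    for n,q in(("top",r1),("sc",r2)): print(k,n,"cen",q[2].round(1),"rect",q[3].round(1),np.round(q[4],1),"yaw",round(q[5],1))
E
```

```text
tape top cen [431.5 355.7] rect [430.9 355.7] [63.5 67.3] yaw 42.3
tape sc cen [434.  354.4] rect [434.2 354.7] [63.4 94.6] yaw 146.4
tapeL top cen [410.3 478.2] rect [412.6 477. ] [93.9 96.5] yaw 99.8
tapeL sc cen [407.1 479.1] rect [409.2 478.8] [ 89. 137.] yaw 142.8
tapeS top cen [383.7 242.6] rect [383.5 243.4] [43.3 43.4] yaw 177.4
tapeS sc cen [383.9 241.6] rect [383.9 241.8] [40.8 62.7] yaw 156.2
jar top cen [417.  123.9] rect [417.6 124.8] [47.  51.5] yaw 40.6
jar sc cen [418.7 123.6] rect [418.2 123.7] [ 46.  113.1] yaw 159.9
brush top cen [ 586.9 -341.7] rect [ 595.  -356.9] [ 52.2 159.3] yaw 119.0
brush sc cen [ 590.2 -343.6] rect [ 597.  -354.2] [ 62.6 161.2] yaw 121.5
block top cen [ 604.3 -117. ] rect [ 604.4 -116.8] [61.6 97.8] yaw 70.7
block sc cen [ 607.5 -118.3] rect [ 607.8 -119. ] [ 76.2 101.6] yaw 71.1
tape_card top cen [593.5 356.9] rect [593.4 356.9] [ 89.8 177.9] yaw 94.9
tape_card sc cen [598.4 354.5] rect [598.5 354.6] [ 89.6 180. ] yaw 94.9
block_card top cen [604.5 120.8] rect [604.5 120.8] [ 90. 178.] yaw 78.4
block_card sc cen [609.5 118.1] rect [609.6 1
[... 222 characters left out ...]
t [ 434.3 -354.3] [ 89.3 178.2] yaw 94.2
jar_card sc cen [ 440.5 -355.8] rect [ 440.6 -356.1] [ 93.3 177.3] yaw 94.4
tape_sil top cen [593.7 356.5] rect [593.5 356. ] [61.9 61.9] yaw 88.6
tape_sil sc cen [596.9 355.8] rect [596.9 355.7] [60.7 65. ] yaw 71.1
block_sil top cen [604.5 120.6] rect [604.5 120.4] [52.4 98.4] yaw 78.2
block_sil sc cen [607.7 119.7] rect [607.6 119.8] [54. 99.] yaw 78.6
brush_sil top cen [ 438.2 -102.2] rect [ 432.8 -118.8] [ 52.5 160.8] yaw 72.2
brush_sil sc cen [ 441.8 -103.2] rect [ 438.8 -119.9] [ 50.1 161.5] yaw 75.2
jar_sil top cen [ 434.2 -355. ] rect [ 434.2 -355. ] [44.8 47.7] yaw 85.6
jar_sil sc cen [ 437.9 -356.1] rect [ 438.2 -356. ] [43.4 48.8] yaw 71.1
```

```bash
cat > plan.py <<'E'
import sys
from h import *
from scipy.spatial.transform import Rotation as Ro
def plan(x,y,z,jaw):
    s=r.sense();R=Ro.from_euler('xyz',s["tcp_rot"],degrees=True).as_matrix();p=s["tool_pos"]
    d=R.T@(np.array([x,y,z])-p)/10
    ja=np.degrees(np.arctan2(R[1,1],R[0,1]))
    # desired R: x down, y=jaw
    print("t",s["time"].round(2) if hasattr(s["time"],'round') else s["time"],"tcp",p.round(1),"jaw",round(ja,1),"tilt",np.degrees(np.arccos(-R[2,0])).round(2),"gap",round(s["finger_gap"],1),"F",s["ft_force"].round(1),"j6",s["joint_pos"][5].round(1))
    for jj in(jaw,jaw+180):
        a=np.radians(jj);D=np.array([[0,np.cos(a),0],[0,np.sin(a),0],[-1,0,0.]]);D[:,2]=np.cross(D[:,0],D[:,1])
        rv=Ro.from_matrix(R.T@D).as_rotvec(degrees=True)
        print(" jaw",jj%360,"rotvec",rv.round(1),"| now-axes cm",d.round(2),"| after-turn cm",(D.T@(np.array([x,y,z])-p)/10).round(2))
if __name__=="__main__": plan(*map(float,sys.argv[1:5]))
E
python3 plan.py 432 356 100 0; python3 plan.py 432 356 100 90
```

```text
t 0.1 tcp [208.2 562.2 230.3] jaw 69.7 tilt 0.1 gap 85.8 F [-0.5  1.2 -0.6] j6 -4.9
 jaw 0.0 rotvec [69.7  0.1  0.1] | now-axes cm [ 13.05 -11.54  28.15] | after-turn cm [13.03 22.38 20.62]
 jaw 180.0 rotvec [-1.103e+02 -1.000e-01  1.000e-01] | now-axes cm [ 13.05 -11.54  28.15] | after-turn cm [ 13.03 -22.38 -20.62]
t 0.1 tcp [208.2 562.2 230.3] jaw 69.7 tilt 0.1 gap 85.8 F [-0.5  1.2 -0.6] j6 -4.9
 jaw 90.0 rotvec [-20.3  -0.    0.1] | now-axes cm [ 13.05 -11.54  28.15] | after-turn cm [ 13.03 -20.62  22.38]
 jaw 270.0 rotvec [1.597e+02 1.000e-01 0.000e+00] | now-axes cm [ 13.05 -11.54  28.15] | after-turn cm [ 13.03  20.62 -22.38]
```

>>> send_rows --offset '[[1,-1.5,4],[1,-2,5],[1,-2,5],[1,-2,5],[1,-2,5]]' --dr '[[0,0,0],[0,0,0],[0,0,0],[0,0,0],[0,0,0]]' --grip '[100,100,100,100,100]' --force 40

```text
time: 0.72
tool_pos: [401.3, 388.7, 180.6]
tcp_rot: [-124.1, 90.0, -144.5]
ft_force: [0.8, 0.9, 0.4]
finger_gap: 85.6
```

>>> send_rows --offset '[[2,-1,3],[2,-1,1.1],[2,0,0],[2,0,0],[0,0,0]]' --dr '[[0,0,0],[0,0,0],[0,0,0],[0,0,0],[0,0,0]]' --grip '[100,100,100,100,100]'

```text
time: 1.35
tool_pos: [429.6, 357.1, 98.7]
tcp_rot: [-128.4, 89.7, -148.6]
ft_force: [0.9, -0.1, -0.8]
finger_gap: 85.6
```

```bash
python3 plan.py 432 356 0 69.7
python3 - <<'E'
from h import *
for n in("scene","top"):
    s=snapshot(n);u,v=proj(s,[432,356,60])[0].astype(int);u=max(u,60);v=max(v,45)
    cv2.imwrite(f"pics/a_{n}.png",cv2.resize(s["pixels"][v-45:v+45,u-60:u+60,::-1],(800,600),interpolation=cv2.INTER_CUBIC))
E
```

```text
t 1.35 tcp [429.6 357.1  98.7] jaw 69.8 tilt 0.25 gap 85.6 F [ 0.9 -0.1 -0.8] j6 -35.3
 jaw 69.7 rotvec [ 0.1 -0.2  0.2] | now-axes cm [9.87 0.01 0.29] | after-turn cm [ 9.87 -0.02  0.26]
 jaw 249.7 rotvec [-179.9   -0.3   -0.2] | now-axes cm [9.87 0.01 0.29] | after-turn cm [ 9.87  0.02 -0.26]
```

View pics/a_scene.png

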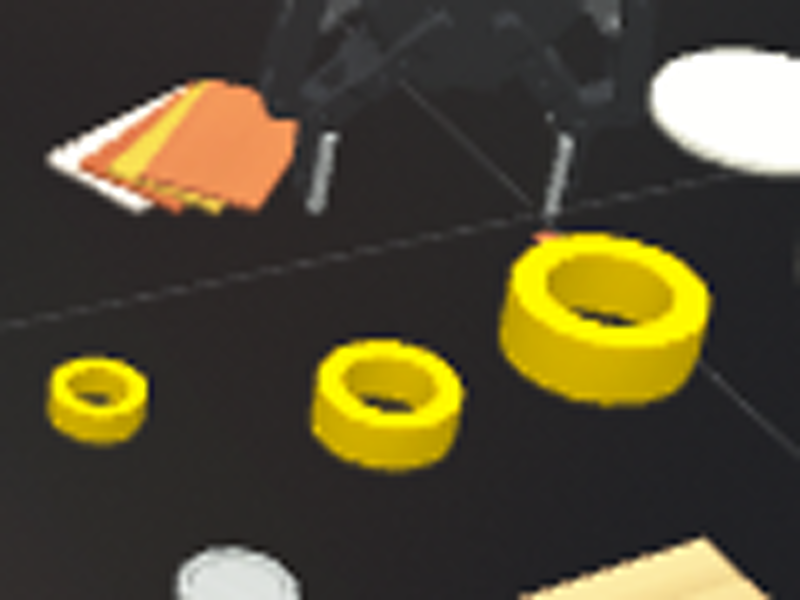

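The crop shows the open fingers (pads at about (318,170) and (560,175)) above the middle ring at (388,400). The large and small rings stay clear on each side.

>>> send_rows --offset '[[2.5,0,0.3],[2.5,0,0],[2.5,0,0],[2,0,0],[0,0,0]]' --dr '[[0,0,0],[0,0,0],[0,0,0],[0,0,0],[0,0,0]]' --grip '[100,100,100,100,100]'

```text
time: 2.08
tool_pos: [433.7, 355.8, 5.1]
tcp_rot: [-125.5, 89.9, -145.8]
ft_force: [-0.2, -0.1, 0.1]
finger_gap: 85.3
```

>>> send_rows --offset '[[0,0,0],[0,0,0],[0,0,0],[0,0,0],[0,0,0]]' --dr '[[0,0,0],[0,0,0],[0,0,0],[0,0,0],[0,0,0]]' --grip '[50,50,50,50,50]' --force 40

```text
time: 2.7
tool_pos: [436.0, 357.0, 8.3]
tcp_rot: [55.2, 89.8, 34.8]
ft_force: [-0.7, -1.8, 6.2]
finger_gap: 59.5
```

```bash
python3 plan.py 593.6 356.7 60 69.7
python3 - <<'E'
from h import *
for n in("scene","top"):
    s=snapshot(n);u,v=proj(s,[432,356,60])[0].astype(int);u=max(u,60);v=max(v,45)
    cv2.imwrite(f"pics/b_{n}.png",cv2.resize(s["pixels"][v-45:v+45,u-60:u+60,::-1],(800,600),interpolation=cv2.INTER_CUBIC))
E
```

```text
t 2.7 tcp [436.  357.    8.3] jaw 69.7 tilt 0.18 gap 59.5 F [-0.7 -1.8  6.2] j6 -35.6
 jaw 69.7 rotvec [-0.   0.1 -0.1] | now-axes cm [-5.13  5.46 14.8 ] | after-turn cm [-5.17  5.44 14.79]
 jaw 249.7 rotvec [180.   -0.2  -0.2] | now-axes cm [-5.13  5.46 14.8 ] | after-turn cm [ -5.17  -5.44 -14.79]
```

View pics/b_scene.png

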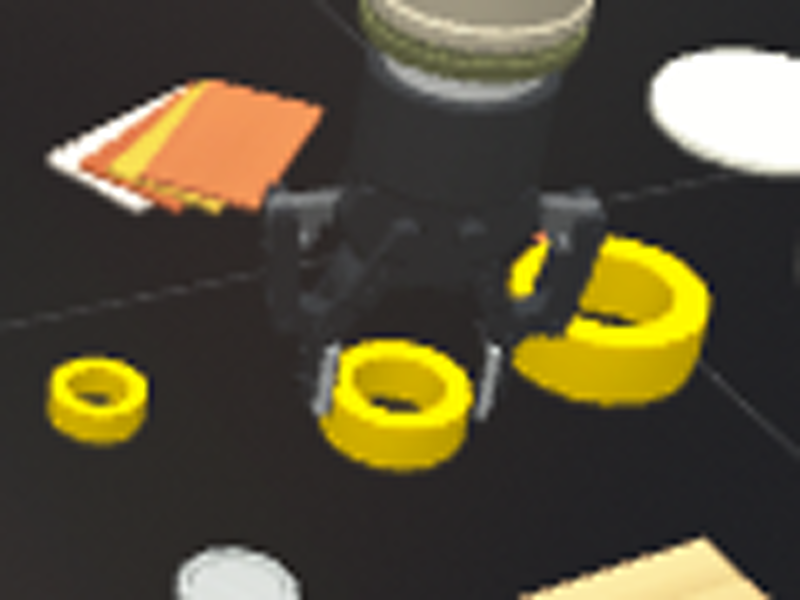

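>>> send_rows --offset '[[0,0,0],[0,0,0],[0,0,0]]' --dr '[[0,0,0],[0,0,0],[0,0,0]]' --grip '[50,50,50]'

```text
time: 3.18
tool_pos: [436.0, 357.0, 8.3]
tcp_rot: [55.2, 89.8, 34.9]
ft_force: [-1.2, -0.2, 6.5]
finger_gap: 59.5
```

```bash
python3 plan.py 593.6 356.7 60 69.7
python3 - <<'E'
from h import *
for n in("scene","top"):
    s=snapshot(n);u,v=proj(s,[432,356,30])[0].astype(int);u=max(u,60);v=max(v,45)
    cv2.imwrite(f"pics/c_{n}.png",cv2.resize(s["pixels"][v-45:v+45,u-60:u+60,::-1],(800,600),interpolation=cv2.INTER_CUBIC))
E
```

```text
t 3.175 tcp [436.  357.    8.3] jaw 69.7 tilt 0.18 gap 59.5 F [-1.2 -0.2  6.5] j6 -35.6
 jaw 69.7 rotvec [-0.   0.1 -0.1] | now-axes cm [-5.13  5.45 14.8 ] | after-turn cm [-5.17  5.43 14.79]
 jaw 249.7 rotvec [180.   -0.2  -0.2] | now-axes cm [-5.13  5.45 14.8 ] | after-turn cm [ -5.17  -5.43 -14.79]
```

View pics/c_scene.png

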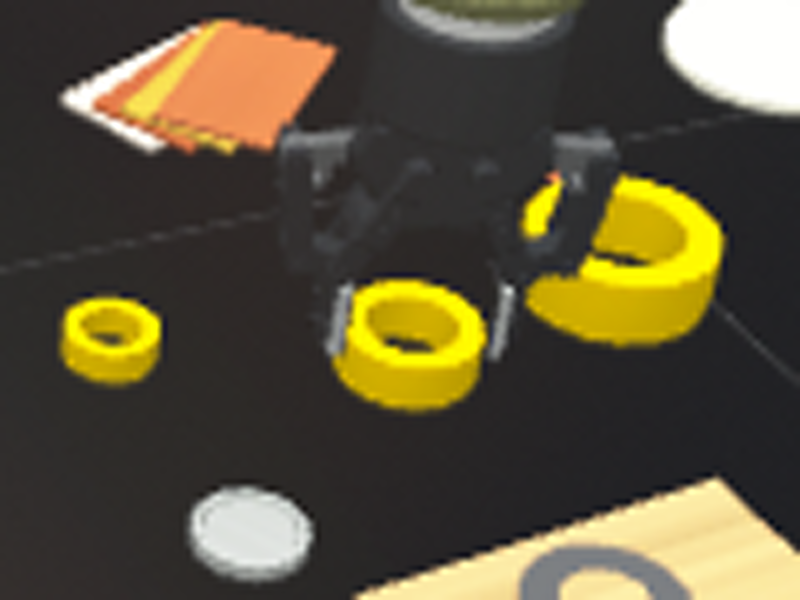

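View pics/c_top.png

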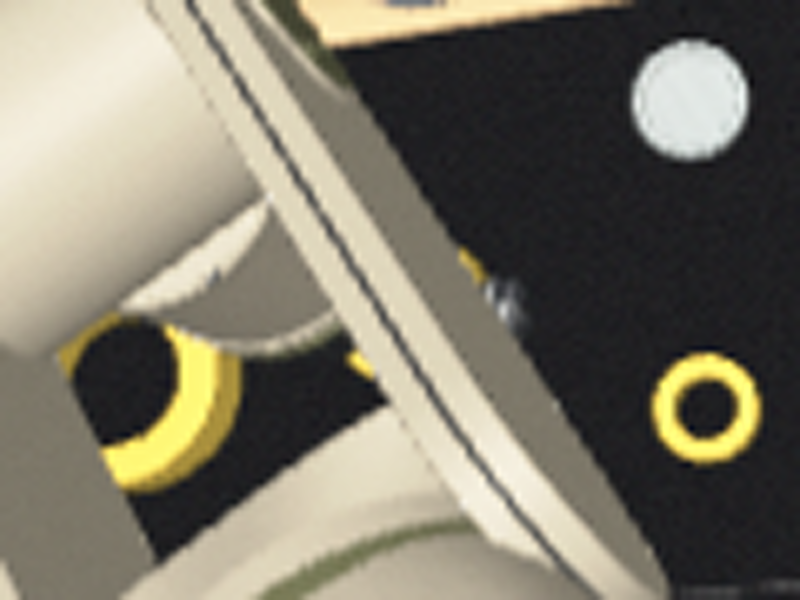

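>>> send_rows --offset '[[-1,0,0],[-2,0,0],[-2,0,0],[0,0,0],[0,0,0]]' --dr '[[0,0,0],[0,0,0],[0,0,0],[0,0,0],[0,0,0]]' --grip '[50,50,50,50,50]'

```text
time: 3.9
tool_pos: [434.8, 356.1, 56.4]
tcp_rot: [55.3, 90.0, 34.9]
ft_force: [-0.7, -0.0, -0.3]
finger_gap: 59.6
```

```bash
python3 plan.py 593.6 356.7 60 69.7
python3 - <<'E'
from h import *
for n in("scene",):
    s=snapshot(n);u,v=proj(s,[432,356,60])[0].astype(int);u=max(u,60);v=max(v,45)
    cv2.imwrite(f"pics/d_{n}.png",cv2.resize(s["pixels"][v-45:v+45,u-60:u+60,::-1],(800,600),interpolation=cv2.INTER_CUBIC))
E
```

```text
t 3.9 tcp [434.8 356.1  56.4] jaw 69.7 tilt 0.02 gap 59.6 F [-0.7 -0.  -0.3] j6 -35.6
 jaw 69.7 rotvec [-0.  0. -0.] | now-axes cm [-0.35  5.57 14.87] | after-turn cm [-0.36  5.56 14.88]
 jaw 249.7 rotvec [180.  -0.  -0.] | now-axes cm [-0.35  5.57 14.87] | after-turn cm [ -0.36  -5.56 -14.88]
```

View pics/d_scene.png

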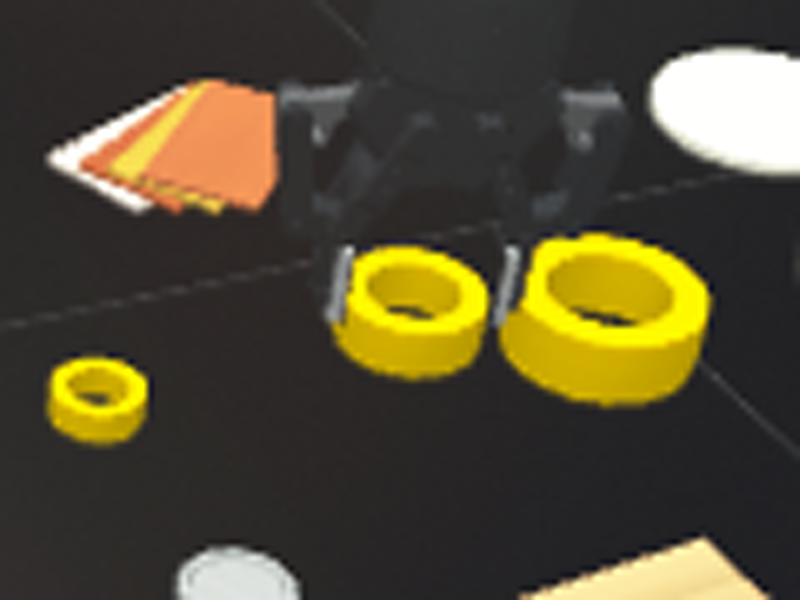

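Run:
```python
from meas import *
s=snapshot("scene");H=hsv(s)
m=(abs(H[...,0]-27)<6)&(H[...,1]>150)&(H[...,2]>120)
c=cv2.convexHull(blob(m,proj(s,[440,356,72])[0]))
print(proj(s,[440,356,60]),cv2.boundingRect(c))
P=poly(s,c,60);print(cen(P),cv2.minAreaRect(P))
```

```text
[[352.75334088 156.52963958]] (341, 146, 23, 20)
[434.17300971 357.47013299] ((434.9018859863281, 358.026611328125), (57.648536682128906, 93.95623016357422), 53.64020919799805)
```

```bash
python3 plan.py 597 356 40 69.7
```

```text
t 4.0 tcp [434.2 355.7  55.5] jaw 69.7 tilt 0.08 gap 59.1 F [ 0.8 -0.3 -0.8] j6 -35.6
 jaw 69.7 rotvec [-0.  -0.   0.1] | now-axes cm [ 1.53  5.68 15.26] | after-turn cm [ 1.55  5.67 15.26]
 jaw 249.7 rotvec [1.8e+02 1.0e-01 1.0e-01] | now-axes cm [ 1.53  5.68 15.26] | after-turn cm [  1.55  -5.67 -15.26]
```

>>> send_rows --offset '[[0,1,2.5],[0,1.5,4],[0,1.5,4],[0,1,3],[0,0.7,1.7]]' --dr '[[0,0,0],[0,0,0],[0,0,0],[0,0,0],[0,0,0]]' --grip '[50,50,50,50,50]'

```text
time: 4.62
tool_pos: [598.1, 356.0, 54.8]
tcp_rot: [-127.4, 89.9, -147.8]
ft_force: [0.2, 0.4, -1.2]
finger_gap: 59.4
```

>>> send_rows --offset '[[1,0,0],[1,0,0],[0,0,0]]' --dr '[[0,0,0],[0,0,0],[0,0,0]]' --grip '[50,50,50]'

```text
time: 5.0
tool_pos: [594.6, 356.2, 33.7]
tcp_rot: [-134.4, 89.7, -154.7]
ft_force: [0.2, 0.2, -0.3]
finger_gap: 59.6
```

```bash
python3 plan.py 597 356 13 69.7
```

```text
t 5.0 tcp [594.6 356.2  33.7] jaw 69.7 tilt 0.25 gap 59.6 F [ 0.2  0.2 -0.3] j6 -43.0
 jaw 69.7 rotvec [ 0.  -0.2  0.2] | now-axes cm [2.07 0.06 0.24] | after-turn cm [2.07 0.06 0.23]
 jaw 249.7 rotvec [-180.    -0.3   -0.3] | now-axes cm [2.07 0.06 0.24] | after-turn cm [ 2.07 -0.06 -0.23]
```

>>> send_rows --offset '[[0.6,0,0.2],[0.6,0,0],[0.4,0,0],[0,0,0],[0,0,0]]' --dr '[[0,0,0],[0,0,0],[0,0,0],[0,0,0],[0,0,0]]' --grip '[50,50,50,50,50]'

```text
time: 5.62
tool_pos: [599.1, 356.2, 20.5]
tcp_rot: [49.2, 90.0, 28.8]
ft_force: [1.2, 0.5, -0.6]
finger_gap: 59.4
```

```bash
python3 plan.py 597 356 12 69.7
python3 - <<'E'
from h import *
for n in("scene",):
    s=snapshot(n);u,v=proj(s,[597,356,30])[0].astype(int)
    cv2.imwrite(f"pics/e_{n}.png",cv2.resize(s["pixels"][v-45:v+45,u-60:u+60,::-1],(800,600),interpolation=cv2.INTER_CUBIC))
E
```

```text
t 5.625 tcp [599.1 356.2  20.5] jaw 69.7 tilt 0.02 gap 59.4 F [ 1.2  0.5 -0.6] j6 -43.2
 jaw 69.7 rotvec [-0.  0. -0.] | now-axes cm [ 0.85 -0.09 -0.19] | after-turn cm [ 0.85 -0.09 -0.19]
 jaw 249.7 rotvec [180.  -0.  -0.] | now-axes cm [ 0.85 -0.09 -0.19] | after-turn cm [0.85 0.09 0.19]
```

View pics/e_scene.png

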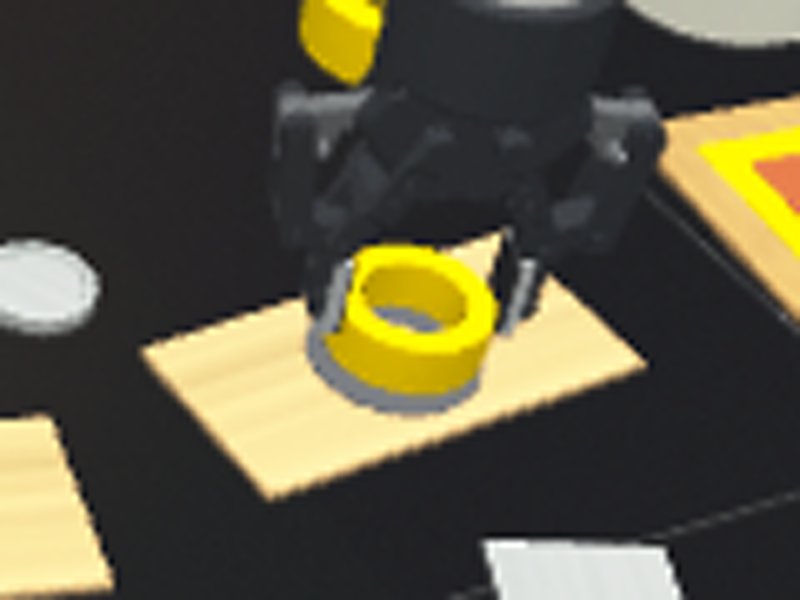

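>>> send_rows --offset '[[0.3,0,-0.1],[0.3,0,0],[0,0,0],[0,0,0],[0,0,0]]' --dr '[[0,0,0],[0,0,0],[0,0,0],[0,0,0],[0,0,0]]' --grip '[50,50,50,50,50]'

```text
time: 6.3
tool_pos: [598.2, 356.5, 14.4]
tcp_rot: [47.0, 90.0, 26.7]
ft_force: [0.5, -0.3, -0.2]
finger_gap: 59.5
```

>>> send_rows --offset '[[0,0,0],[0,0,0],[0,0,0]]' --dr '[[0,0,0],[0,0,0],[0,0,0]]' --grip '[50,50,50]'

```text
time: 6.68
tool_pos: [598.1, 356.4, 14.3]
tcp_rot: [73.8, 90.0, 53.5]
ft_force: [0.3, -0.2, -0.2]
finger_gap: 59.0
```

```bash
python3 plan.py 597 356 12 69.7;  python3 - <<'E'
from meas import *
s=snapshot("scene");H=hsv(s)
m=(abs(H[...,0]-27)<6)&(H[...,1]>150)&(H[...,2]>120)
c=cv2.convexHull(blob(m,proj(s,[620,356,17])[0]))
for z in(16,18,20):
  P=poly(s,c,z);print(cen(P),cv2.minAreaRect(P))
E
```

```text
t 6.675 tcp [598.1 356.4  14.3] jaw 69.7 tilt 0.0 gap 59.0 F [ 0.3 -0.2 -0.2] j6 -43.1
 jaw 69.7 rotvec [-0.  0. -0.] | now-axes cm [ 0.23 -0.08 -0.08] | after-turn cm [ 0.23 -0.08 -0.08]
 jaw 249.7 rotvec [180.  -0.  -0.] | now-axes cm [ 0.23 -0.08 -0.08] | after-turn cm [0.23 0.08 0.08]
[595.78244504 360.6406589 ] ((596.7978515625, 361.3011169433594), (56.21904373168945, 86.83641815185547), 45.3566780090332)
[597.53845933 359.02768217] ((598.5509033203125, 359.68621826171875), (56.05861282348633, 86.5886459350586), 45.35668182373047)
[599.29447728 357.41470104] ((600.3041381835938, 358.0714416503906), (55.898258209228516, 86.34088897705078), 45.35668182373047)
```

>>> send_rows --offset '[[0,-0.1,-0.1],[0.2,0,0],[0,0,0],[0,0,0]]' --dr '[[0,0,0],[0,0,0],[0,0,0],[0,0,0]]' --grip '[50,50,50,50]'

```text
time: 7.22
tool_pos: [596.8, 355.9, 12.4]
tcp_rot: [42.5, 90.0, 22.1]
ft_force: [0.2, -0.4, 1.7]
finger_gap: 59.4
```

>>> send_rows --offset '[[0,0,0],[0,0,0],[0,0,0],[0,0,0],[0,0,0]]' --dr '[[0,0,0],[0,0,0],[0,0,0],[0,0,0],[0,0,0]]' --grip '[80,100,100,100,100]'

```text
time: 7.85
tool_pos: [596.8, 355.9, 12.3]
tcp_rot: [-97.5, 90.0, -117.8]
ft_force: [-0.3, 0.3, -0.5]
finger_gap: 85.4
```

>>> send_rows --offset '[[-1,0,0],[-2,0,0],[-3,0,-2],[-3,0,-5],[0,0,-5]]' --dr '[[0,0,0],[0,0,0],[0,0,0],[0,0,0],[0,0,0]]' --grip '[100,100,100,100,100]'

```text
time: 8.48
tool_pos: [486.0, 399.6, 108.3]
tcp_rot: [56.2, 89.5, 35.8]
ft_force: [-0.1, 0.3, 0.3]
finger_gap: 85.1
```

```bash
python3 plan.py 417 124 100 60
cat > ringchk.py <<'E'
from meas import *
import sys
for n in("scene","top"):
    s=snapshot(n);H=hsv(s)
    m=(abs(H[...,0]-27)<6)&(H[...,1]>110)&(H[...,2]>120)
    try:
        c=cv2.convexHull(blob(m,proj(s,[621,356,26])[0]));P=poly(s,c,16);print(n,cen(P),cv2.minAreaRect(P))
    except Exception as e: print(e)
    u,v=proj(s,[597,356,10])[0].astype(int)
    cv2.imwrite(f"pics/{sys.argv[1]}_{n}.png",cv2.resize(s["pixels"][max(v-45,0):v+45,max(u-60,0):u+60,::-1],(800,600),interpolation=cv2.INTER_CUBIC))
E
python3 ringchk.py f
```

```text
t 8.475 tcp [486.  399.6 108.3] jaw 69.6 tilt 0.5 gap 85.1 F [-0.1  0.3  0.3] j6 -34.9
 jaw 60.0 rotvec [ 9.6  0.2 -0.4] | now-axes cm [  0.64 -28.24   3.13] | after-turn cm [  0.83 -27.31   7.81]
 jaw 240.0 rotvec [-170.4    0.7    0.4] | now-axes cm [  0.64 -28.24   3.13] | after-turn cm [ 0.83 27.31 -7.81]
scene [595.17347679 357.53502955] ((596.0732421875, 357.675537109375), (63.8221321105957, 87.76405334472656), 51.67554473876953)
top [592.98154817 357.51306125] ((593.1615600585938, 357.0889892578125), (65.06797790527344, 60.57204055786133), 85.59734344482422)
```

View pics/f_scene.png

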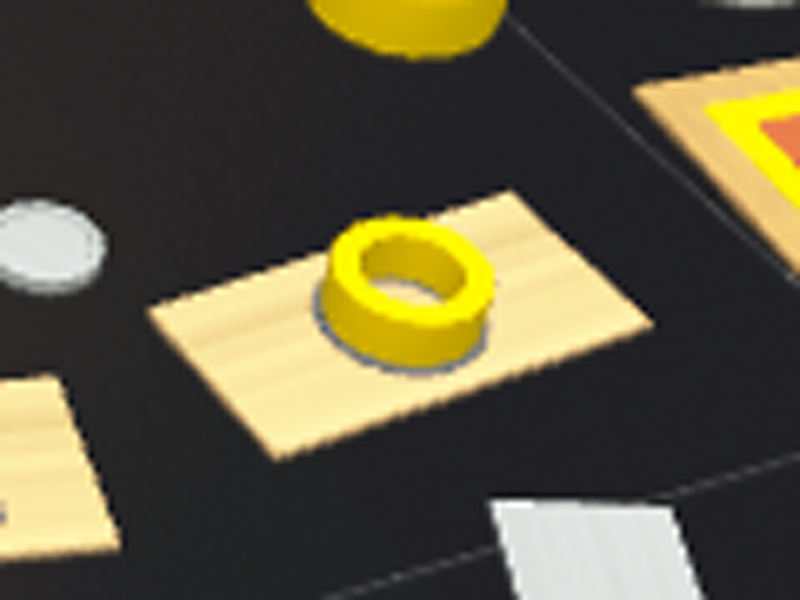

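View pics/f_top.png

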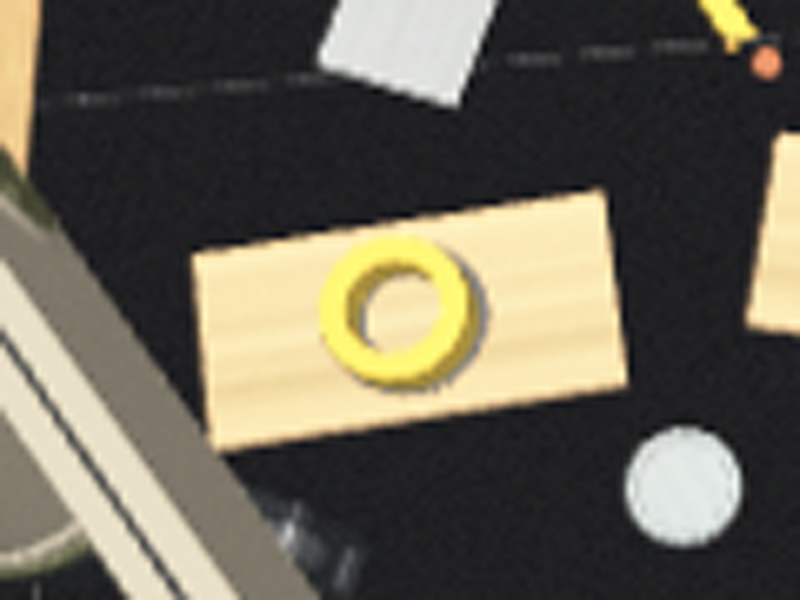

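The ring sits on its silhouette about 1 mm off, with a thin even grey rim visible in both views (top picture ring centre at about (398,312)). Next is the jar.

```bash
python3 plan.py 419 123.3 100 69.7
```

```text
t 8.575 tcp [480.9 400.  104.8] jaw 69.9 tilt 0.12 gap 85.6 F [-0.1  0.9  0.7] j6 -34.9
 jaw 69.7 rotvec [ 0.2 -0.  -0.1] | now-axes cm [  0.42 -28.11   3.71] | after-turn cm [  0.48 -28.1    3.79]
 jaw 249.7 rotvec [-179.8    0.2   -0. ] | now-axes cm [  0.42 -28.11   3.71] | after-turn cm [ 0.48 28.1  -3.79]
```

>>> send_rows --offset '[[0,-3,0],[0,-5,1],[0,-5,1],[0,-5,1],[0,-5,0.7]]' --dr '[[0,0,0],[0,0,0],[0,0,0],[0,0,0],[0,0,0]]' --grip '[100,100,100,100,100]'

```text
time: 9.2
tool_pos: [439.8, 167.3, 103.9]
tcp_rot: [26.0, 89.9, 5.6]
ft_force: [-0.2, 0.1, 0.3]
finger_gap: 85.4
```

>>> send_rows --offset '[[0,-4,0],[0,-1.1,0],[0,0,0],[0,0,0],[0,0,0]]' --dr '[[0,0,0],[0,0,0],[0,0,0],[0,0,0],[0,0,0]]' --grip '[100,100,100,100,100]'

```text
time: 9.82
tool_pos: [421.6, 122.0, 102.4]
tcp_rot: [85.5, 90.0, 65.2]
ft_force: [0.2, -0.2, 0.4]
finger_gap: 85.3
```

```bash
python3 plan.py 419 123.3 10 69.7
```

```text
t 9.825 tcp [421.6 122.  102.4] jaw 69.7 tilt 0.01 gap 85.3 F [ 0.2 -0.2  0.4] j6 -60.3
 jaw 69.7 rotvec [ 0.  0. -0.] | now-axes cm [ 9.24  0.03 -0.29] | after-turn cm [ 9.24  0.03 -0.29]
 jaw 249.7 rotvec [-180.    0.    0.] | now-axes cm [ 9.24  0.03 -0.29] | after-turn cm [ 9.24 -0.03  0.29]
```

>>> send_rows --offset '[[2.5,0,-0.3],[2.5,0,0],[2.5,0,0],[1.7,0,0],[0,0,0]]' --dr '[[0,0,0],[0,0,0],[0,0,0],[0,0,0],[0,0,0]]' --grip '[100,100,100,100,100]'

```text
time: 10.45
tool_pos: [417.0, 122.5, 8.8]
tcp_rot: [-150.8, 89.8, -171.1]
ft_force: [0.3, -0.5, 0.2]
finger_gap: 85.2
```

>>> send_rows --offset '[[0,0,0],[0,0,0],[0,0,0],[0,0,0],[0,0,0]]' --dr '[[0,0,0],[0,0,0],[0,0,0],[0,0,0],[0,0,0]]' --grip '[100,70,60,40,40]' --force 40

```text
time: 11.08
tool_pos: [419.1, 122.3, 11.2]
tcp_rot: [32.8, 89.9, 12.4]
ft_force: [-1.4, -0.4, 5.0]
finger_gap: 44.4
```

>>> send_rows --offset '[[0,0,0],[0,0,0],[0,0,0]]' --dr '[[0,0,0],[0,0,0],[0,0,0]]' --grip '[40,40,40]'

```text
time: 11.45
tool_pos: [419.1, 122.3, 11.2]
tcp_rot: [32.3, 89.9, 12.0]
ft_force: [-1.2, 0.6, 4.6]
finger_gap: 44.2
```

```bash
python3 plan.py 436.7 -356 70 69.7
python3 - <<'E'
from h import *
s=snapshot("scene");u,v=proj(s,[419,123,40])[0].astype(int)
cv2.imwrite(f"pics/g_scene.png",cv2.resize(s["pixels"][v-45:v+45,u-60:u+60,::-1],(800,600),interpolation=cv2.INTER_CUBIC))
E
```

```text
t 11.45 tcp [419.1 122.3  11.2] jaw 69.7 tilt 0.07 gap 44.2 F [-1.2  0.6  4.6] j6 -60.1
 jaw 69.7 rotvec [-0.   0.1 -0. ] | now-axes cm [ -5.89 -44.24  18.28] | after-turn cm [ -5.88 -44.25  18.24]
 jaw 249.7 rotvec [ 1.8e+02 -1.0e-01 -1.0e-01] | now-axes cm [ -5.89 -44.24  18.28] | after-turn cm [ -5.88  44.25 -18.24]
```

View pics/g_scene.png

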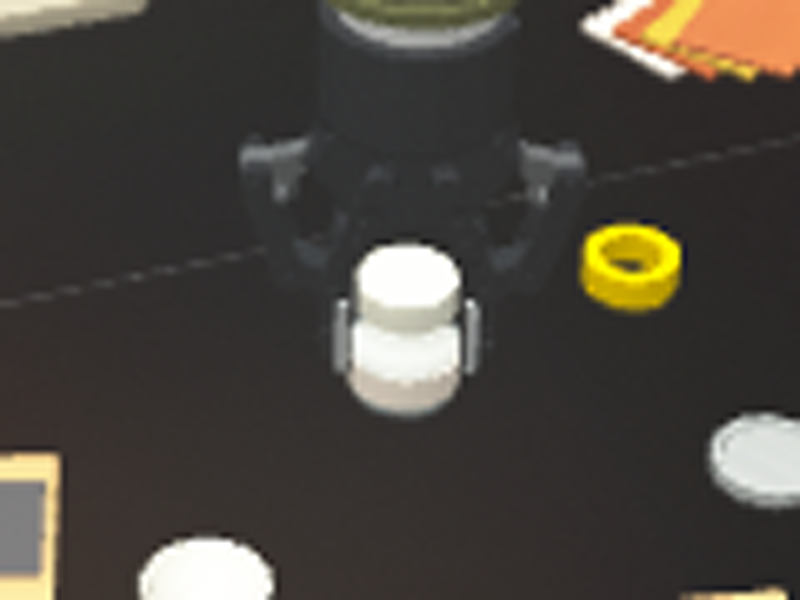

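>>> send_rows --offset '[[-1.5,0,0],[-2,0,0],[-2,-2,0.8],[0,-4,1.7],[0,-4.5,1.9]]' --dr '[[0,0,0],[0,0,0],[0,0,0],[0,0,0],[0,0,0]]' --grip '[40,40,40,40,40]'

```text
time: 12.12
tool_pos: [423.9, 7.6, 66.8]
tcp_rot: [16.0, 89.9, -4.3]
ft_force: [0.6, 0.4, -1.0]
finger_gap: 44.3
```

>>> send_rows --offset '[[0,-4.5,1.9],[0,-4.5,1.9],[0,-4.5,1.9],[0,-4.5,1.9],[0,-4.5,1.9]]' --dr '[[0,0,0],[0,0,0],[0,0,0],[0,0,0],[0,0,0]]' --grip '[40,40,40,40,40]'

```text
time: 12.75
tool_pos: [434.3, -237.4, 66.4]
tcp_rot: [-7.7, 89.9, -28.0]
ft_force: [1.4, 0.2, -1.7]
finger_gap: 43.7
```

```bash
python3 plan.py 436.7 -356 70 69.7
```

```text
t 12.75 tcp [ 434.3 -237.4   66.4] jaw 69.7 tilt 0.06 gap 43.7 F [ 1.4  0.2 -1.7] j6 -104.3
 jaw 69.7 rotvec [-0.   0.1  0. ] | now-axes cm [ -0.35 -11.04   4.35] | after-turn cm [ -0.36 -11.04   4.34]
 jaw 249.7 rotvec [ 1.8e+02  0.0e+00 -1.0e-01] | now-axes cm [ -0.35 -11.04   4.35] | after-turn cm [-0.36 11.04 -4.34]
```

>>> send_rows --offset '[[0,-4,1.6],[0,-4,1.6],[0,-2,0.7],[1,-0.8,0.3],[1,0,0]]' --dr '[[0,0,0],[0,0,0],[0,0,0],[0,0,0],[0,0,0]]' --grip '[40,40,40,40,40]'

```text
time: 13.38
tool_pos: [435.9, -350.7, 44.5]
tcp_rot: [137.0, 90.0, 116.6]
ft_force: [-0.3, 0.7, -2.1]
finger_gap: 44.2
```

>>> send_rows --offset '[[1,0,0],[1,0,0],[0,0,0],[0,0,0],[0,0,0]]' --dr '[[0,0,0],[0,0,0],[0,0,0],[0,0,0],[0,0,0]]' --grip '[40,40,40,40,40]'

```text
time: 14.0
tool_pos: [436.4, -351.6, 25.9]
tcp_rot: [-23.9, 89.9, -44.2]
ft_force: [-0.1, -0.5, -1.6]
finger_gap: 44.3
```

>>> send_rows --offset '[[0,0,0],[0,0,0],[0,0,0],[0,0,0]]' --dr '[[0,0,0],[0,0,0],[0,0,0],[0,0,0]]' --grip '[40,40,40,40]'

```text
time: 14.5
tool_pos: [436.1, -351.4, 25.3]
tcp_rot: [121.2, 90.0, 100.9]
ft_force: [-0.0, 0.2, -1.3]
finger_gap: 44.4
```

```bash
python3 plan.py 436.7 -356 15 69.7;python3 - <<'E'
from h import *
s=snapshot("scene");u,v=proj(s,[436,-356,40])[0].astype(int)
cv2.imwrite(f"pics/i_scene.png",cv2.resize(s["pixels"][v-45:v+45,u-60:u+60,::-1],(800,600),interpolation=cv2.INTER_CUBIC))
E
```

```text
t 14.5 tcp [ 436.1 -351.4   25.3] jaw 69.7 tilt 0.0 gap 44.4 F [-0.   0.2 -1.3] j6 -113.8
 jaw 69.7 rotvec [-0. -0. -0.] | now-axes cm [ 1.03 -0.41  0.22] | after-turn cm [ 1.03 -0.41  0.22]
 jaw 249.7 rotvec [180.  -0.   0.] | now-axes cm [ 1.03 -0.41  0.22] | after-turn cm [ 1.03  0.41 -0.22]
```

View pics/i_scene.png

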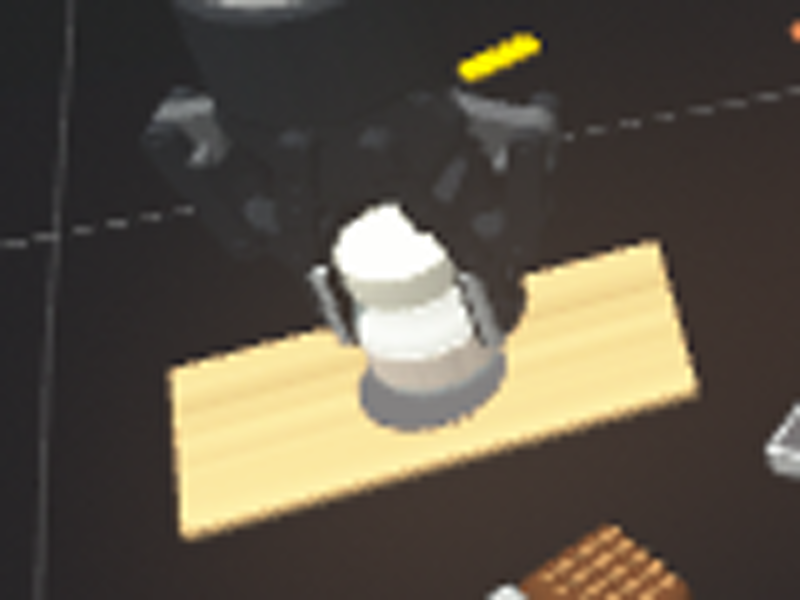

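>>> send_rows --offset '[[0.4,-0.2,0.1],[0.3,-0.2,0.1],[0.1,0,0],[0,0,0],[0,0,0]]' --dr '[[0,0,0],[0,0,0],[0,0,0],[0,0,0],[0,0,0]]' --grip '[40,40,40,40,40]'

```text
time: 15.18
tool_pos: [436.6, -355.8, 17.4]
tcp_rot: [-17.1, 90.0, -37.4]
ft_force: [0.4, 0.4, -0.9]
finger_gap: 44.4
```

```bash
python3 plan.py 436.7 -356 15 69.7;python3 - <<'E'
from h import *
s=snapshot("scene");u,v=proj(s,[436,-356,40])[0].astype(int)
cv2.imwrite(f"pics/j_scene.png",cv2.resize(s["pixels"][v-45:v+45,u-60:u+60,::-1],(800,600),interpolation=cv2.INTER_CUBIC))
E
```

```text
t 15.175 tcp [ 436.6 -355.8   17.4] jaw 69.7 tilt 0.0 gap 44.4 F [ 0.4  0.4 -0.9] j6 -114.1
 jaw 69.7 rotvec [-0.  0.  0.] | now-axes cm [ 0.24 -0.01  0.02] | after-turn cm [ 0.24 -0.01  0.02]
 jaw 249.7 rotvec [180.   0.  -0.] | now-axes cm [ 0.24 -0.01  0.02] | after-turn cm [ 0.24  0.01 -0.02]
```

View pics/j_scene.png

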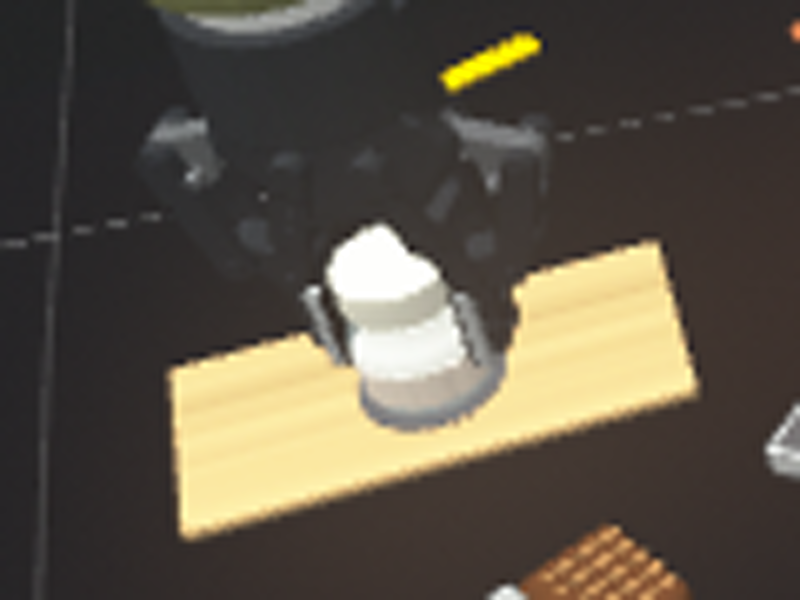

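>>> send_rows --offset '[[0.2,0,0],[0,0,0],[0,0,0]]' --dr '[[0,0,0],[0,0,0],[0,0,0]]' --grip '[40,40,40]'

```text
time: 15.6
tool_pos: [436.5, -355.8, 15.3]
tcp_rot: [161.8, 90.0, 141.5]
ft_force: [0.2, -0.5, -1.1]
finger_gap: 44.0
```

```bash
python3 plan.py 436.7 -356 15 69.7;python3 - <<'E'
from h import *
O=[]
for n in("scene","top"):
    s=snapshot(n);u,v=proj(s,[436,-356,20])[0].astype(int)
    O.append(cv2.resize(s["pixels"][v-25:v+25,u-20:u+20,::-1],(400,500),interpolation=cv2.INTER_CUBIC))
cv2.imwrite(f"pics/k.png",np.hstack(O))
E
```

```text
t 15.6 tcp [ 436.5 -355.8   15.3] jaw 69.7 tilt 0.01 gap 44.0 F [ 0.2 -0.5 -1.1] j6 -114.1
 jaw 69.7 rotvec [-0. -0. -0.] | now-axes cm [ 0.03 -0.02  0.03] | after-turn cm [ 0.03 -0.02  0.03]
 jaw 249.7 rotvec [180.  -0.   0.] | now-axes cm [ 0.03 -0.02  0.03] | after-turn cm [ 0.03  0.02 -0.03]
```

View pics/k.png

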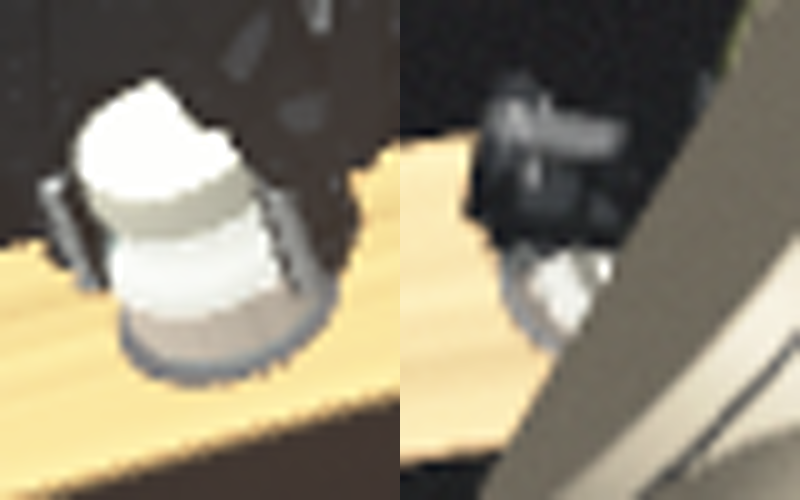

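>>> send_rows --offset '[[0,0.15,0],[0.15,0,0],[0,0,0],[0,0,0]]' --dr '[[0,0,0],[0,0,0],[0,0,0],[0,0,0]]' --grip '[40,40,40,40]'

```text
time: 16.2
tool_pos: [437.2, -354.3, 15.2]
tcp_rot: [155.6, 90.0, 135.3]
ft_force: [-4.6, 5.4, 12.4]
finger_gap: 43.9
```

>>> send_rows --offset '[[0,0,0],[0,0,0],[0,0,0],[0,0,0],[0,0,0]]' --dr '[[0,0,0],[0,0,0],[0,0,0],[0,0,0],[0,0,0]]' --grip '[60,80,100,100,100]'

```text
time: 16.82
tool_pos: [437.0, -354.4, 13.7]
tcp_rot: [148.3, 90.0, 127.9]
ft_force: [-0.6, -0.2, 0.5]
finger_gap: 85.4
```

>>> send_rows --offset '[[-2,0,0],[-3,0,0],[-3,0,0],[-2,2,0],[0,4,0]]' --dr '[[0,0,0],[0,0,0],[0,0,0],[0,0,0],[0,0,0]]' --grip '[100,100,100,100,100]'

```text
time: 17.45
tool_pos: [459.6, -300.0, 118.3]
tcp_rot: [-20.3, 89.6, -40.7]
ft_force: [0.2, 0.6, -0.7]
finger_gap: 85.3
```

```bash
python3 plan.py 590 -356 100 29;python3 - <<'E'
from h import *
O=[]
for n in("scene","top"):
    s=snapshot(n);u,v=proj(s,[436,-356,20])[0].astype(int)
    O.append(cv2.resize(s["pixels"][v-25:v+25,u-20:u+20,::-1],(400,500),interpolation=cv2.INTER_CUBIC))
cv2.imwrite(f"pics/l.png",np.hstack(O))
E
```

```text
t 17.45 tcp [ 459.6 -300.   118.3] jaw 69.5 tilt 0.37 gap 85.3 F [ 0.2  0.6 -0.7] j6 -108.0
 jaw 29.0 rotvec [40.5  0.4 -0. ] | now-axes cm [ 1.91 -0.69 14.16] | after-turn cm [ 1.83  8.69 11.22]
 jaw 209.0 rotvec [-139.5    0.     0.5] | now-axes cm [ 1.91 -0.69 14.16] | after-turn cm [  1.83  -8.69 -11.22]
```

View pics/l.png

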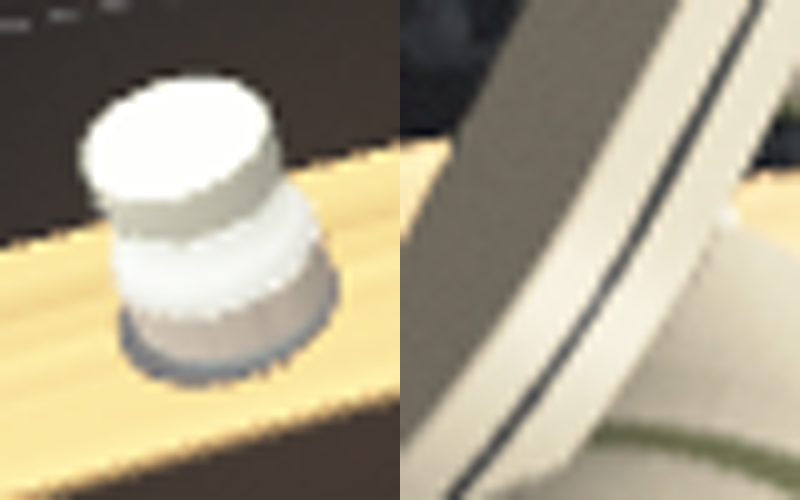

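Run:
```python
from meas import *
import pickle
for n in("top","scene"):
    s=pickle.load(open(n+"0.pkl","rb"));H=hsv(s)
    ctr=proj(s,[595,-355,8])[0]
    c=blob(H[...,2]>70,ctr+0) if n=="scene" else blob(H[...,2]>70,np.array((607,246))/1.5625)
    M=np.zeros(H.shape[:2],np.uint8);cv2.drawContours(M,[c],-1,255,-1)
    fer=(M>0)&(H[...,1]<60)&(H[...,2]>130)
    han=(M>0)&(H[...,0]<14)&(H[...,1]>110)&(H[...,2]>165)
    def top(m):
        v,u=np.nonzero(m);return ray(s,np.c_[u,v],16)
    F=top(fer);Hn=top(han);a=F.mean(0)
    # line direction: ferrule centre to handle far half
    d0=np.array([np.cos(np.radians(119)),np.sin(np.radians(119))])
    t=(Hn-a)@d0
    for lo,hi in((-110,-75),(-75,-45),(-45,-15)):
        q=Hn[(t>lo)&(t<hi)].mean(0);d=a-q;print(n,lo,q.round(1),np.degrees(np.arctan2(d[1],d[0])).round(1))
    print(n,"fer",a.round(1),len(F),"handle range",t.min(),t.max(), len(Hn))
```

```text
top -110 [ 625.8 -406.3] 121.1
top -75 [ 609.5 -379.3] 121.2
top -45 [ 592.7 -351.9] 120.8
top fer [ 577.7 -326.7] 126 handle range -109.54700287967619 38.78279594771029 195
scene -110 [ 633.  -405.6] 121.8
scene -75 [ 616.7 -372.9] 125.4
scene -45 [ 598.1 -351.6] 119.3
scene fer [ 584.9 -328. ] 172 handle range -102.61085252313423 -8.82361195503246 36
```

>>> send_rows --offset '[[0,0,1],[0,0,1],[0,0,1],[0,0,1],[0,0,0]]' --dr '[[9.6,0,0],[9.6,0,0],[9.6,0,0],[9.6,0,0],[0,0,0]]' --grip '[100,100,100,100,100]'

```text
time: 18.18
tool_pos: [490.5, -321.4, 114.7]
tcp_rot: [9.2, 89.9, -49.5]
ft_force: [-0.2, 0.1, 0.2]
finger_gap: 85.5
```

```bash
python3 plan.py 597 -356 60 31
```

```text
t 18.175 tcp [ 490.5 -321.4  114.7] jaw 31.3 tilt 0.06 gap 85.5 F [-0.2  0.1  0.2] j6 -69.5
 jaw 31.0 rotvec [ 0.3  0.1 -0. ] | now-axes cm [5.49 7.3  8.48] | after-turn cm [5.47 7.35 8.45]
 jaw 211.0 rotvec [-1.797e+02  0.000e+00  1.000e-01] | now-axes cm [5.49 7.3  8.48] | after-turn cm [ 5.47 -7.35 -8.45]
```

>>> send_rows --offset '[[0,2.5,3],[1,3,3.3],[2,1.8,2.2],[2,0,0],[0,0,0]]' --dr '[[0.3,0,0],[0,0,0],[0,0,0],[0,0,0],[0,0,0]]' --grip '[100,100,100,100,100]'

```text
time: 18.8
tool_pos: [594.3, -354.3, 61.0]
tcp_rot: [-154.5, 89.7, 146.6]
ft_force: [-1.0, -0.4, -1.1]
finger_gap: 85.3
```

>>> send_rows --offset '[[0,0,0],[0,0,0],[0,0,0]]' --dr '[[0,0,0],[0,0,0],[0,0,0]]' --grip '[60,60,60]'

```text
time: 19.18
tool_pos: [596.9, -356.0, 65.2]
tcp_rot: [23.1, 89.9, -35.9]
ft_force: [-0.7, 0.2, -0.2]
finger_gap: 51.4
```

```bash
python3 plan.py 597 -356 4 31;python3 - <<'E'
from h import *
O=[]
for n in("scene","top"):
    s=snapshot(n);u,v=proj(s,[590,-356,20])[0].astype(int)
    O.append(cv2.resize(s["pixels"][v-30:v+30,max(u-40,0):u+40,::-1],(400,300),interpolation=cv2.INTER_CUBIC))
cv2.imwrite(f"pics/m.png",np.hstack(O))
E
```

```text
t 19.175 tcp [ 596.9 -356.    65.2] jaw 31.0 tilt 0.1 gap 51.4 F [-0.7  0.2 -0.2] j6 -66.0
 jaw 31.0 rotvec [-0.   0.1 -0. ] | now-axes cm [ 6.12  0.01 -0.01] | after-turn cm [6.12 0.01 0.  ]
 jaw 211.0 rotvec [ 1.8e+02 -1.0e-01 -1.0e-01] | now-axes cm [ 6.12  0.01 -0.01] | after-turn cm [ 6.12 -0.01 -0.  ]
```

View pics/m.png

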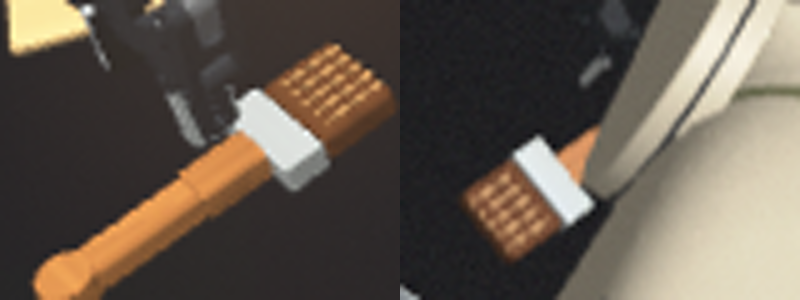

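>>> send_rows --offset '[[2,0,0],[2,0,0],[1.3,0,0],[0.5,0,0],[0,0,0]]' --dr '[[0,0,0],[0,0,0],[0,0,0],[0,0,0],[0,0,0]]' --grip '[60,60,60,60,60]'

```text
time: 19.9
tool_pos: [596.4, -355.5, 5.2]
tcp_rot: [-156.7, 89.9, 144.3]
ft_force: [-0.4, 0.3, 0.3]
finger_gap: 51.2
```

>>> send_rows --offset '[[0,0,0],[0,0,0],[0,0,0],[0,0,0]]' --dr '[[0,0,0],[0,0,0],[0,0,0],[0,0,0]]' --grip '[60,50,40,35]'

```text
time: 20.4
tool_pos: [596.7, -355.7, 6.1]
tcp_rot: [19.0, 90.0, -40.0]
ft_force: [0.6, 0.1, -0.2]
finger_gap: 29.7
```

```bash
python3 plan.py 597 -356 4 31;python3 - <<'E'
from h import *
s=snapshot("scene");u,v=proj(s,[590,-356,20])[0].astype(int)
cv2.imwrite(f"pics/n.png",cv2.resize(s["pixels"][v-30:v+30,max(u-40,0):u+40,::-1],(800,600),interpolation=cv2.INTER_CUBIC))
E
```

```text
t 20.4 tcp [ 596.7 -355.7    6.1] jaw 31.0 tilt 0.02 gap 29.7 F [ 0.6  0.1 -0.2] j6 -66.0
 jaw 31.0 rotvec [-0.  0. -0.] | now-axes cm [0.21 0.01 0.04] | after-turn cm [0.21 0.01 0.04]
 jaw 211.0 rotvec [180.  -0.  -0.] | now-axes cm [0.21 0.01 0.04] | after-turn cm [ 0.21 -0.01 -0.04]
```

View pics/n.png

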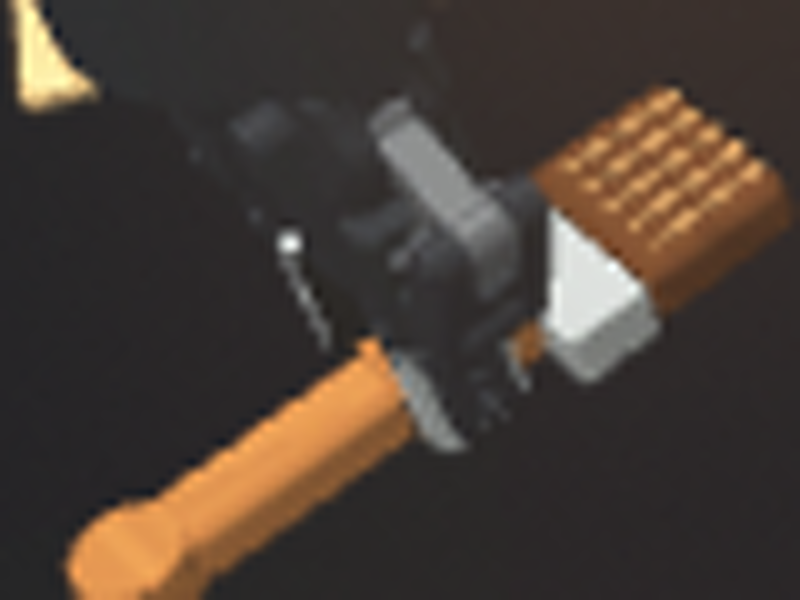

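The fingers straddle the handle next to the ferrule (near pad at (430,400), ferrule at (600,310)). Closing now.

>>> send_rows --offset '[[0,0,0],[0,0,0],[0,0,0],[0,0,0]]' --dr '[[0,0,0],[0,0,0],[0,0,0],[0,0,0]]' --grip '[15,15,15,15]' --force 40

```text
time: 20.95
tool_pos: [596.8, -355.8, 6.0]
tcp_rot: [23.6, 90.0, -35.4]
ft_force: [-0.1, 0.0, 3.1]
finger_gap: 20.9
```

>>> send_rows --offset '[[-1,0,0],[-2,0,0],[-2,0,0],[0,0,0],[0,0,0]]' --dr '[[0,0,0],[0,0,0],[0,0,0],[0,0,0],[0,0,0]]' --grip '[15,15,15,15,15]'

```text
time: 21.58
tool_pos: [596.7, -355.7, 56.0]
tcp_rot: [25.3, 90.0, -33.7]
ft_force: [-0.5, 0.5, -1.0]
finger_gap: 20.7
```

```bash
python3 plan.py 435.5 -120.7 50 -16.7;python3 - <<'E'
from h import *
s=snapshot("scene");u,v=proj(s,[590,-356,40])[0].astype(int)
cv2.imwrite(f"pics/o.png",cv2.resize(s["pixels"][v-30:v+30,max(u-40,0):u+40,::-1],(800,600),interpolation=cv2.INTER_CUBIC))
E
```

```text
t 21.575 tcp [ 596.7 -355.7   56. ] jaw 31.0 tilt 0.02 gap 20.7 F [-0.5  0.5 -1. ] j6 -66.0
 jaw 343.3 rotvec [47.7  0.  -0. ] | now-axes cm [  0.59  -1.73 -28.44] | after-turn cm [  0.6  -22.19 -17.87]
 jaw 163.3 rotvec [-132.3    0.     0. ] | now-axes cm [  0.59  -1.73 -28.44] | after-turn cm [ 0.6  22.19 17.87]
```

View pics/o.png

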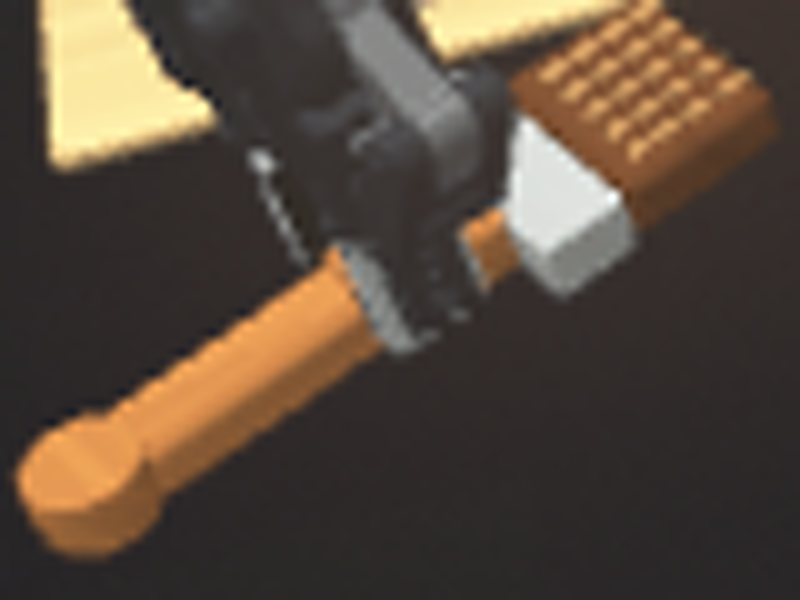

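>>> send_rows --offset '[[0,0,0],[0,0,0],[0,0,0],[0,0,0],[0,0,0]]' --dr '[[9.5,0,0],[9.5,0,0],[9.5,0,0],[9.5,0,0],[9.7,0,0]]' --grip '[15,15,15,15,15]'

```text
time: 22.25
tool_pos: [595.8, -355.1, 54.3]
tcp_rot: [-108.2, 89.9, 144.8]
ft_force: [0.6, 0.6, -1.0]
finger_gap: 20.8
```

>>> send_rows --offset '[[0,-3,-2.4],[0,-4.5,-3.6],[0,-4.5,-3.6],[0,-4.5,-3.7],[0,-3,-2.4]]' --dr '[[0,0,0],[0,0,0],[0,0,0],[0,0,0],[0,0,0]]' --grip '[15,15,15,15,15]'

```text
time: 22.88
tool_pos: [452.5, -146.8, 54.3]
tcp_rot: [-102.0, 89.8, 151.4]
ft_force: [-0.0, 0.3, -0.4]
finger_gap: 20.5
```

>>> send_rows --offset '[[0,-1.7,-1.4],[0.5,-1,-0.8],[1,0,0],[0,0,0],[0,0,0]]' --dr '[[0,0,0],[0,0,0],[0,0,0],[0,0,0],[0,0,0]]' --grip '[15,15,15,15,15]'

```text
time: 23.5
tool_pos: [435.8, -120.9, 40.6]
tcp_rot: [-77.5, 90.0, 175.8]
ft_force: [0.6, 0.2, -1.3]
finger_gap: 20.5
```

>>> send_rows --offset '[[0,0,0],[0,0,0],[0,0,0]]' --dr '[[0,0,0],[0,0,0],[0,0,0]]' --grip '[15,15,15]'

```text
time: 23.88
tool_pos: [435.7, -120.5, 40.9]
tcp_rot: [80.1, 90.0, -26.6]
ft_force: [0.9, 0.6, -0.7]
finger_gap: 20.8
```

```bash
python3 plan.py 435.5 -120.7 10 -16.7;python3 - <<'E'
from h import *
for n in("scene","top"):
    s=snapshot(n);u,v=proj(s,[436,-120,20])[0].astype(int)
    cv2.imwrite(f"pics/p_{n}.png",cv2.resize(s["pixels"][v-36:v+36,max(u-48,0):u+48,::-1],(800,600),interpolation=cv2.INTER_CUBIC))
E
```

```text
t 23.875 tcp [ 435.7 -120.5   40.9] jaw -16.7 tilt 0.01 gap 20.8 F [ 0.9  0.6 -0.7] j6 -5.2
 jaw 343.3 rotvec [-0.  0. -0.] | now-axes cm [ 3.09 -0.01  0.03] | after-turn cm [ 3.09 -0.01  0.03]
 jaw 163.3 rotvec [180.  -0.  -0.] | now-axes cm [ 3.09 -0.01  0.03] | after-turn cm [ 3.09  0.01 -0.03]
```

View pics/p_scene.png

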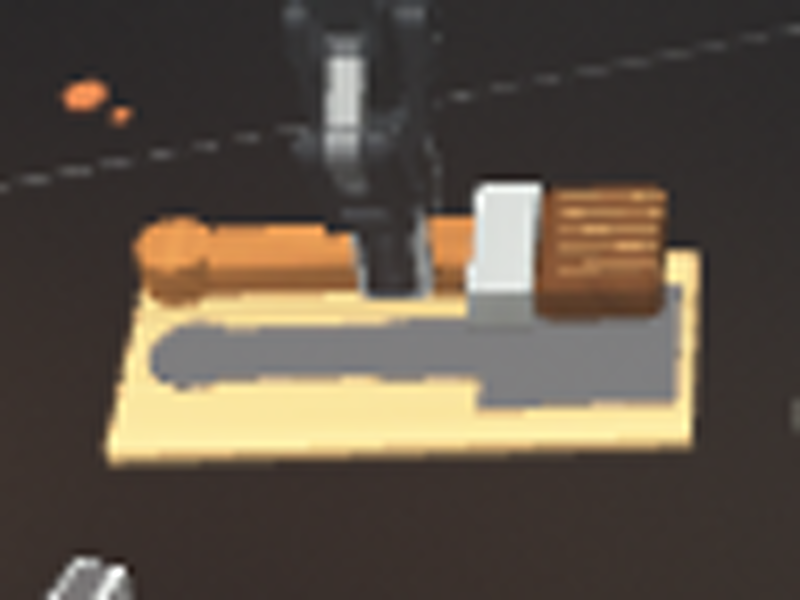

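View pics/p_top.png

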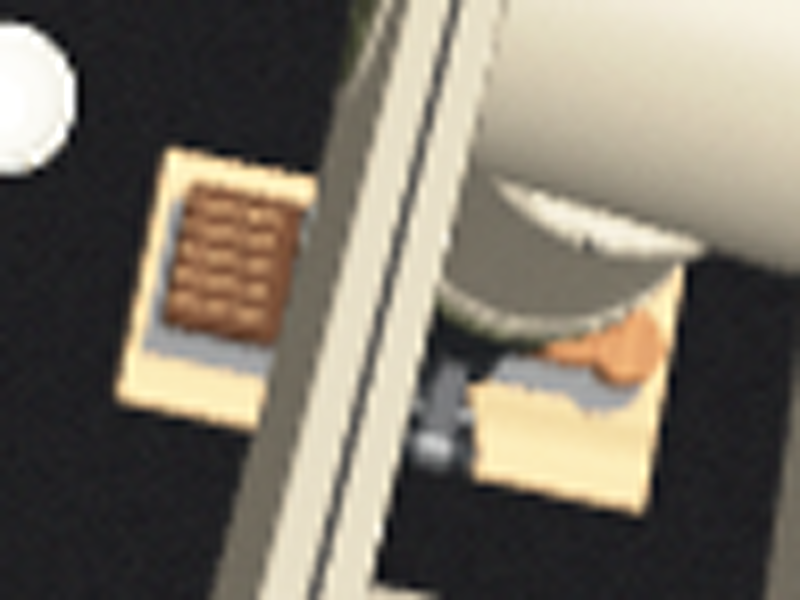

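>>> send_rows --offset '[[1,0,0],[1,0,0],[0.6,0,0],[0,0,0],[0,0,0]]' --dr '[[0,0,0],[0,0,0],[0,0,0],[0,0,0],[0,0,0]]' --grip '[15,15,15,15,15]'

```text
time: 24.6
tool_pos: [435.7, -120.4, 14.9]
tcp_rot: [95.5, 90.0, -11.2]
ft_force: [-0.4, 0.8, -1.5]
finger_gap: 20.7
```

>>> send_rows --offset '[[0,0,0],[0,0,0],[0,0,0]]' --dr '[[0,0,0],[0,0,0],[0,0,0]]' --grip '[15,15,15]'

```text
time: 24.98
tool_pos: [435.7, -120.4, 15.0]
tcp_rot: [86.0, 90.0, -20.7]
ft_force: [0.3, 0.1, -0.4]
finger_gap: 20.8
```

```bash
python3 plan.py 435.5 -120.7 10 -16.7;python3 - <<'E'
from h import *
for n in("scene","top"):
    s=snapshot(n);u,v=proj(s,[436,-120,20])[0].astype(int)
    cv2.imwrite(f"pics/q_{n}.png",cv2.resize(s["pixels"][v-36:v+36,max(u-48,0):u+48,::-1],(800,600),interpolation=cv2.INTER_CUBIC))
E
```

```text
t 24.975 tcp [ 435.7 -120.4   15. ] jaw -16.7 tilt 0.02 gap 20.8 F [ 0.3  0.1 -0.4] j6 -5.2
 jaw 343.3 rotvec [-0.  0. -0.] | now-axes cm [ 0.5  -0.01  0.03] | after-turn cm [ 0.5  -0.01  0.03]
 jaw 163.3 rotvec [180.  -0.  -0.] | now-axes cm [ 0.5  -0.01  0.03] | after-turn cm [ 0.5   0.01 -0.03]
```

View pics/q_scene.png

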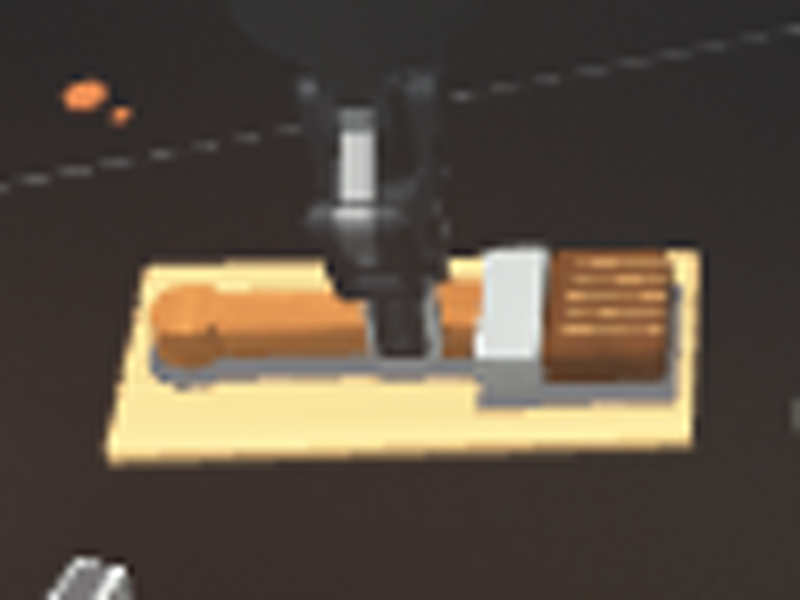

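View pics/q_top.png

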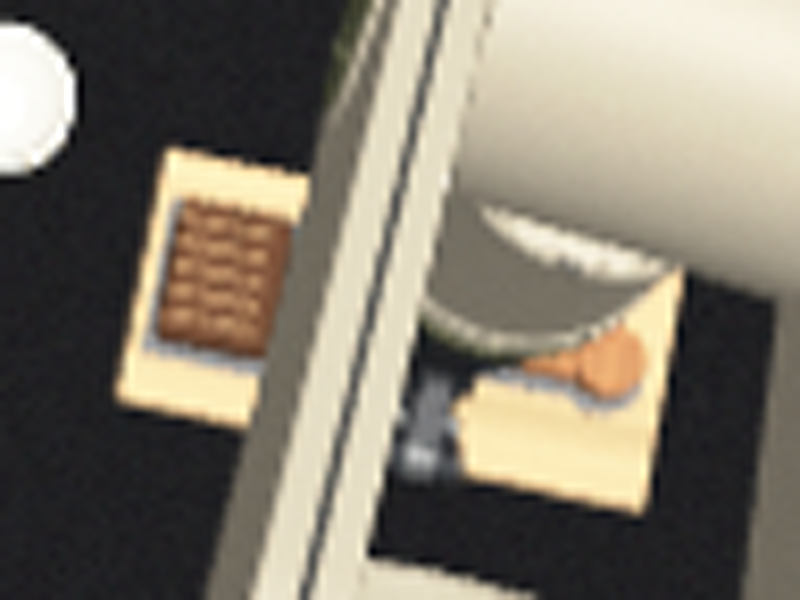

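>>> send_rows --offset '[[0.2,0,-0.1],[0.25,0,0],[0,0,0],[0,0,0]]' --dr '[[0,0,0],[0,0,0],[0,0,0],[0,0,0]]' --grip '[15,15,15,15]'

```text
time: 25.58
tool_pos: [435.7, -119.3, 10.2]
tcp_rot: [-98.0, 90.0, 155.3]
ft_force: [1.2, -0.4, -0.4]
finger_gap: 20.8
```

>>> send_rows --offset '[[0,0,0],[0,0,0],[0,0,0],[0,0,0]]' --dr '[[0,0,0],[0,0,0],[0,0,0],[0,0,0]]' --grip '[30,45,60,60]'

```text
time: 26.08
tool_pos: [435.9, -119.4, 10.3]
tcp_rot: [66.3, 90.0, -40.4]
ft_force: [0.2, -0.6, -0.4]
finger_gap: 51.7
```

>>> send_rows --offset '[[-2,0,0],[-3,0,0],[-3,0,0],[-2,3,0],[0,5,0]]' --dr '[[0,0,0],[0,0,0],[0,0,0],[0,0,0],[0,0,0]]' --grip '[60,60,100,100,100]'

```text
time: 26.7
tool_pos: [514.5, -143.1, 113.1]
tcp_rot: [84.8, 89.7, -21.9]
ft_force: [1.4, -1.1, 0.6]
finger_gap: 85.4
```

```bash
python3 plan.py 607 -118 100 -19.1;python3 - <<'E'
from h import *
for n in("scene","top"):
    s=snapshot(n);u,v=proj(s,[436,-120,20])[0].astype(int)
    cv2.imwrite(f"pics/r_{n}.png",cv2.resize(s["pixels"][v-36:v+36,max(u-48,0):u+48,::-1],(800,600),interpolation=cv2.INTER_CUBIC))
E
```

```text
t 26.7 tcp [ 514.5 -143.1  113.1] jaw -16.7 tilt 0.26 gap 85.4 F [ 1.4 -1.1  0.6] j6 -4.3
 jaw 340.9 rotvec [ 2.4  0.  -0.3] | now-axes cm [ 1.34  8.13 -5.07] | after-turn cm [ 1.31  7.92 -5.4 ]
 jaw 160.9 rotvec [-177.6    0.4    0. ] | now-axes cm [ 1.34  8.13 -5.07] | after-turn cm [ 1.31 -7.92  5.4 ]
```

View pics/r_scene.png

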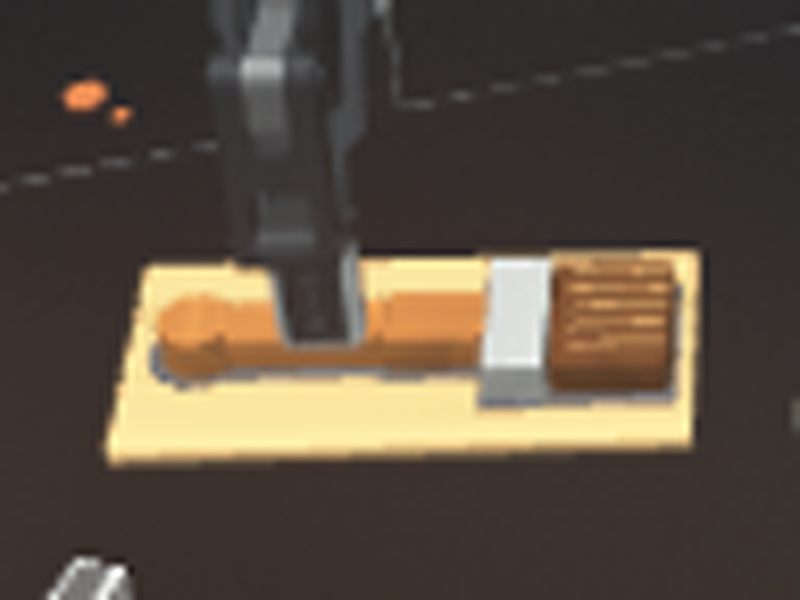

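View pics/r_top.png

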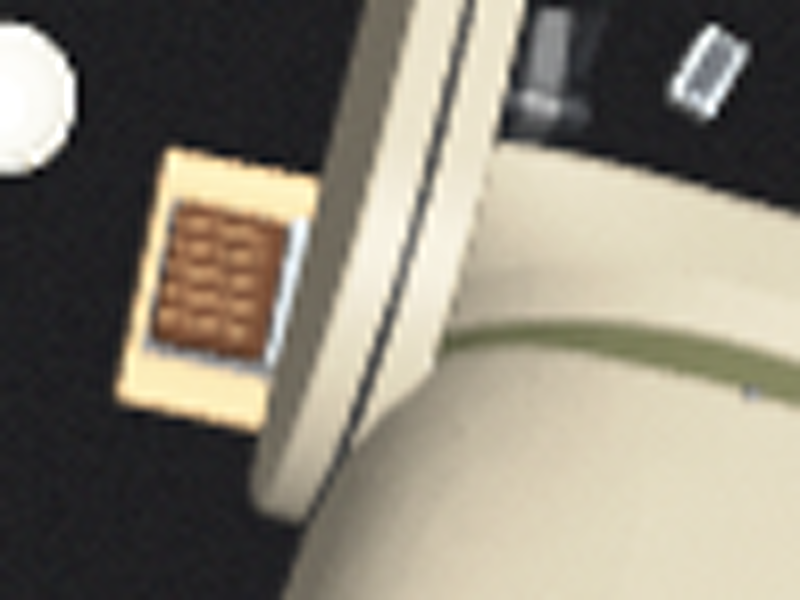

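The brush covers its silhouette, with the bristles on the bristle end and a thin grey rim all round. Next is the block.

>>> send_rows --offset '[[0,3,-1.5],[0,3,-2.5],[1,2,-1.4],[0,0,0],[0,0,0]]' --dr '[[0,0,0],[0,0,0],[2.4,0,0],[0,0,0],[0,0,0]]' --grip '[100,100,100,100,100]'

```text
time: 27.42
tool_pos: [603.7, -113.7, 100.0]
tcp_rot: [-75.6, 89.9, 175.3]
ft_force: [-0.2, 0.0, 0.3]
finger_gap: 85.1
```

>>> send_rows --offset '[[0,0,0],[0,0,0]]' --dr '[[0,0,0],[0,0,0]]' --grip '[100,100]'

```text
time: 27.68
tool_pos: [604.3, -114.1, 100.8]
tcp_rot: [87.9, 90.0, -21.2]
ft_force: [-0.7, 0.9, 0.2]
finger_gap: 85.0
```

```bash
python3 plan.py 607 -118 3 -19
```

```text
t 27.675 tcp [ 604.3 -114.1  100.8] jaw -19.2 tilt 0.03 gap 85.0 F [-0.7  0.9  0.2] j6 3.7
 jaw 341.0 rotvec [-0.2  0.  -0. ] | now-axes cm [9.78 0.38 0.28] | after-turn cm [9.78 0.38 0.28]
 jaw 161.0 rotvec [ 1.798e+02 -1.000e-01 -0.000e+00] | now-axes cm [9.78 0.38 0.28] | after-turn cm [ 9.78 -0.38 -0.28]
```

>>> send_rows --offset '[[1,0.4,0.3],[2.5,0,0],[2.5,0,0],[2.5,0,0],[1.1,0,0]]' --dr '[[0,0,0],[0,0,0],[0,0,0],[0,0,0],[0,0,0]]' --grip '[100,100,100,100,100]'

```text
time: 28.3
tool_pos: [605.8, -117.8, 1.8]
tcp_rot: [-85.0, 89.8, 165.8]
ft_force: [1.2, -1.0, 0.6]
finger_gap: 85.6
```

>>> send_rows --offset '[[0,0,0],[0,0,0],[0,0,0],[0,0,0],[0,0,0]]' --dr '[[0,0,0],[0,0,0],[0,0,0],[0,0,0],[0,0,0]]' --grip '[100,70,45,45,45]' --force 40

```text
time: 28.92
tool_pos: [608.5, -118.2, 5.8]
tcp_rot: [93.3, 89.9, -15.8]
ft_force: [-0.9, -0.3, 6.3]
finger_gap: 49.1
```

>>> send_rows --offset '[[0,0,0],[-1,0,0],[-2,0,0],[-2,0,0],[0,0,0]]' --dr '[[0,0,0],[0,0,0],[0,0,0],[0,0,0],[0,0,0]]' --grip '[45,45,45,45,45]'

```text
time: 29.55
tool_pos: [609.7, -118.5, 57.9]
tcp_rot: [93.1, 89.7, -16.0]
ft_force: [-0.4, -0.2, -0.5]
finger_gap: 49.4
```

```bash
python3 plan.py 607 119.7 60 -11.7;python3 - <<'E'
from h import *
s=snapshot("scene");u,v=proj(s,[607,-118,40])[0].astype(int)
cv2.imwrite(f"pics/s.png",cv2.resize(s["pixels"][v-36:v+36,max(u-48,0):u+48,::-1],(800,600),interpolation=cv2.INTER_CUBIC))
E
```

```text
t 29.55 tcp [ 609.7 -118.5   57.9] jaw -19.1 tilt 0.33 gap 49.4 F [-0.4 -0.2 -0.5] j6 3.4
 jaw 348.3 rotvec [-7.4  0.  -0.3] | now-axes cm [ -0.25  -8.06 -22.42] | after-turn cm [ -0.21  -5.1  -23.27]
 jaw 168.3 rotvec [172.6  -0.5  -0. ] | now-axes cm [ -0.25  -8.06 -22.42] | after-turn cm [-0.21  5.1  23.27]
```

View pics/s.png

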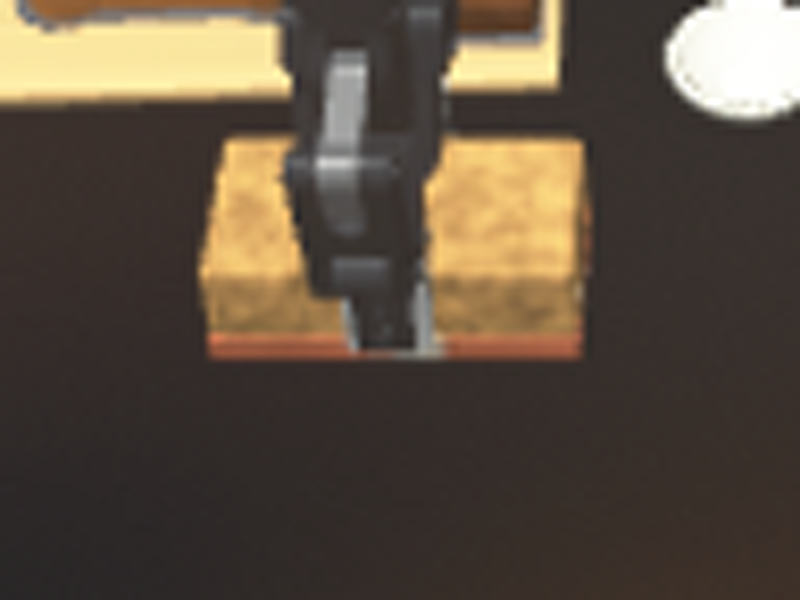

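>>> send_rows --offset '[[0,0,0],[0,-0.8,-3.5],[0,-1.1,-5],[0,-1.1,-5],[0,-1.1,-5]]' --dr '[[-7.4,0,0],[0,0,0],[0,0,0],[0,0,0],[0,0,0]]' --grip '[45,45,45,45,45]'

```text
time: 30.22
tool_pos: [604.0, 73.1, 53.4]
tcp_rot: [-77.7, 89.9, -179.4]
ft_force: [0.7, -0.4, -1.4]
finger_gap: 49.1
```

>>> send_rows --offset '[[0,-0.8,-3.5],[0,-0.2,-1.2],[1,0,0],[1,0,0],[0,0,0]]' --dr '[[0,0,0],[0,0,0],[0,0,0],[0,0,0],[0,0,0]]' --grip '[45,45,45,45,45]'

```text
time: 30.85
tool_pos: [603.3, 118.1, 32.2]
tcp_rot: [-68.0, 89.8, -169.9]
ft_force: [-0.7, 0.4, -1.2]
finger_gap: 49.5
```

>>> send_rows --offset '[[0,0,0],[0,0,0],[0,0,0],[0,0,0]]' --dr '[[0,0,0],[0,0,0],[0,0,0],[0,0,0]]' --grip '[45,45,45,45]'

```text
time: 31.35
tool_pos: [604.8, 119.7, 34.6]
tcp_rot: [106.2, 90.0, 4.5]
ft_force: [-0.6, 0.6, -1.6]
finger_gap: 48.9
```

```bash
python3 plan.py 607 119.7 10 -11.7
```

```text
t 31.35 tcp [604.8 119.7  34.6] jaw -11.7 tilt 0.02 gap 48.9 F [-0.6  0.6 -1.6] j6 18.2
 jaw 348.3 rotvec [-0. -0. -0.] | now-axes cm [ 2.46  0.22 -0.05] | after-turn cm [ 2.46  0.22 -0.05]
 jaw 168.3 rotvec [180.  -0.   0.] | now-axes cm [ 2.46  0.22 -0.05] | after-turn cm [ 2.46 -0.22  0.05]
```

>>> send_rows --offset '[[0.8,0.2,0],[0.8,0,0],[0.4,0,0],[0,0,0],[0,0,0]]' --dr '[[0,0,0],[0,0,0],[0,0,0],[0,0,0],[0,0,0]]' --grip '[45,45,45,45,45]'

```text
time: 31.98
tool_pos: [606.7, 119.3, 14.4]
tcp_rot: [96.8, 90.0, -4.9]
ft_force: [-0.1, 0.2, -1.3]
finger_gap: 49.2
```

>>> send_rows --offset '[[0,0,0],[0,0,0],[0,0,0]]' --dr '[[0,0,0],[0,0,0],[0,0,0]]' --grip '[45,45,45]'

```text
time: 32.35
tool_pos: [606.7, 119.3, 14.4]
tcp_rot: [105.6, 90.0, 3.9]
ft_force: [0.6, 0.2, -0.9]
finger_gap: 49.4
```

```bash
python3 plan.py 607 119.7 10 -11.7;python3 - <<'E'
from h import *
for n in("scene","top"):
    s=snapshot(n);u,v=proj(s,[607,119,20])[0].astype(int)
    cv2.imwrite(f"pics/u_{n}.png",cv2.resize(s["pixels"][v-36:v+36,max(u-48,0):u+48,::-1],(800,600),interpolation=cv2.INTER_CUBIC))
E
```

```text
t 32.35 tcp [606.7 119.3  14.4] jaw -11.7 tilt 0.01 gap 49.4 F [ 0.6  0.2 -0.9] j6 18.1
 jaw 348.3 rotvec [-0. -0. -0.] | now-axes cm [ 0.44  0.02 -0.05] | after-turn cm [ 0.44  0.02 -0.05]
 jaw 168.3 rotvec [180.  -0.   0.] | now-axes cm [ 0.44  0.02 -0.05] | after-turn cm [ 0.44 -0.02  0.05]
```

View pics/u_scene.png

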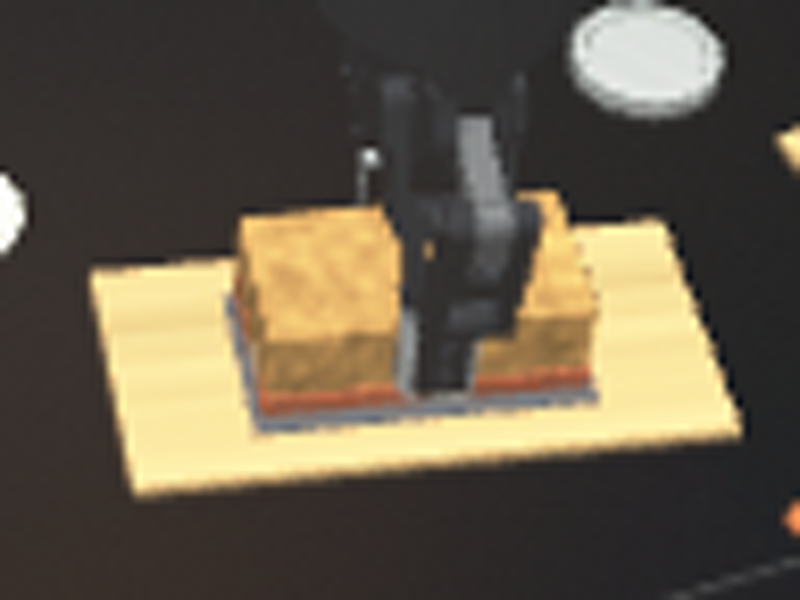

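View pics/u_top.png

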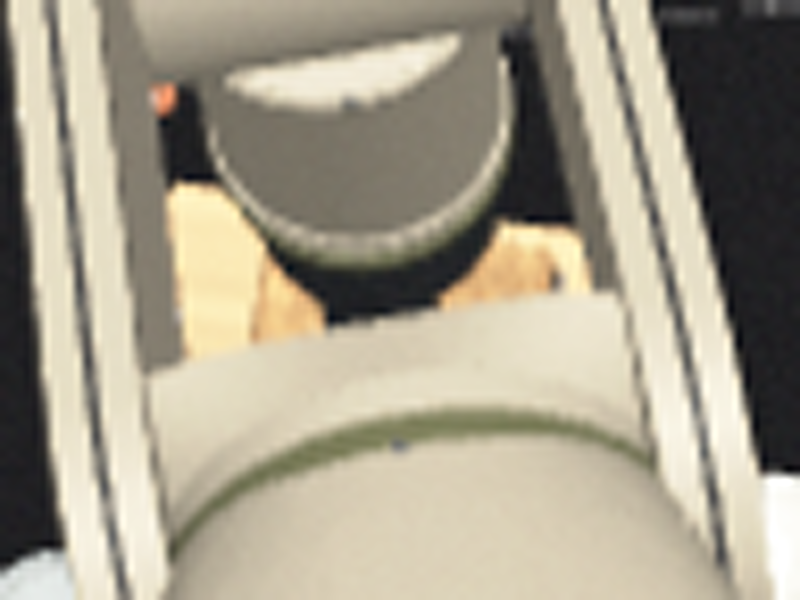

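>>> send_rows --offset '[[0.2,0.1,0],[0.2,0,0],[0,0,0],[0,0,0]]' --dr '[[0,0,0],[0,0,0],[0,0,0],[0,0,0]]' --grip '[45,45,45,45]'

```text
time: 32.95
tool_pos: [607.5, 119.0, 10.2]
tcp_rot: [-74.7, 90.0, -176.4]
ft_force: [0.1, 0.7, -1.3]
finger_gap: 49.4
```

```bash
python3 plan.py 607 119.7 10 -11.7;python3 - <<'E'
from h import *
for n in("scene",):
    s=snapshot(n);u,v=proj(s,[607,119,20])[0].astype(int)
    cv2.imwrite(f"pics/v_{n}.png",cv2.resize(s["pixels"][v-30:v+30,max(u-40,0):u+40,::-1],(800,600),interpolation=cv2.INTER_CUBIC))
E
```

```text
t 32.95 tcp [607.5 119.   10.2] jaw -11.7 tilt 0.01 gap 49.4 F [ 0.1  0.7 -1.3] j6 18.1
 jaw 348.3 rotvec [-0.  0.  0.] | now-axes cm [ 0.02 -0.06 -0.06] | after-turn cm [ 0.02 -0.06 -0.06]
 jaw 168.3 rotvec [180.   0.  -0.] | now-axes cm [ 0.02 -0.06 -0.06] | after-turn cm [0.02 0.06 0.06]
```

View pics/v_scene.png

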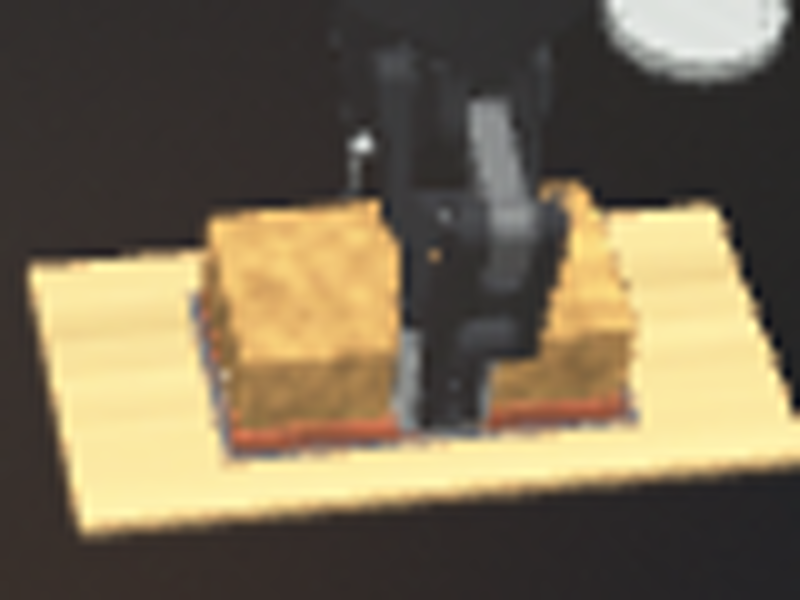

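Looks square, with an even thin rim around the sole (corners about (230,455) and (632,420)). Lower the last bit and release.

>>> send_rows --offset '[[0.05,0,0],[0,0,0],[0,0,0],[0,0,0],[0,0,0]]' --dr '[[0,0,0],[0,0,0],[0,0,0],[0,0,0],[0,0,0]]' --grip '[45,45,70,100,100]'

```text
time: 33.62
tool_pos: [607.7, 119.1, 9.9]
tcp_rot: [108.9, 90.0, 7.2]
ft_force: [0.1, -0.5, 0.2]
finger_gap: 85.5
```

>>> send_rows --offset '[[0,0,0],[0,0,0],[-2,0,0],[-3,0,0],[-3,0,0]]' --dr '[[0,0,0],[0,0,0],[0,0,0],[0,0,0],[0,0,0]]' --grip '[100,100,100,100,100]'

```text
time: 34.25
tool_pos: [607.9, 119.1, 92.2]
tcp_rot: [107.3, 89.9, 5.6]
ft_force: [-0.2, -0.1, 0.4]
finger_gap: 85.4
```

```bash
python3 plan.py 330 480 250 -11.7
```

```text
t 34.25 tcp [607.9 119.1  92.2] jaw -11.7 tilt 0.06 gap 85.4 F [-0.2 -0.1  0.4] j6 18.1
 jaw 348.3 rotvec [-0.  -0.  -0.1] | now-axes cm [-15.81 -34.53 -29.69] | after-turn cm [-15.78 -34.53 -29.7 ]
 jaw 168.3 rotvec [ 1.8e+02 -1.0e-01  0.0e+00] | now-axes cm [-15.81 -34.53 -29.69] | after-turn cm [-15.78  34.53  29.7 ]
```

>>> send_rows --offset '[[-4,0,0],[-4,-2,-2],[-4,-4,-3.5],[-3,-4,-3.5],[0,-4,-3.5]]' --dr '[[0,0,0],[0,0,0],[0,0,0],[0,0,0],[0,0,0]]' --grip '[100,100,100,100,100]'

```text
time: 34.88
tool_pos: [498.6, 269.2, 243.2]
tcp_rot: [125.5, 89.5, 23.8]
ft_force: [0.6, 0.1, 0.1]
finger_gap: 85.5
```

>>> send_rows --offset '[[0,-4,-3.5],[0,-4,-3.5],[0,-4,-3.5],[0,-4,-3.5],[0,-4,-3]]' --dr '[[0,0,0],[0,0,0],[0,0,0],[0,0,0],[0,0,0]]' --grip '[100,100,100,100,100]'

```text
time: 35.5
tool_pos: [335.3, 475.9, 239.3]
tcp_rot: [152.5, 89.9, 50.7]
ft_force: [0.6, 0.3, -0.1]
finger_gap: 85.3
```

```bash
python3 plan.py 220 530 250 -11.7
python3 - <<'E'
from meas import *
import pickle
S={n:snapshot(n) for n in("top","scene")}
B={n:pickle.load(open(n+"0.pkl","rb")) for n in("top","scene")}
C=dict(tape=(593.6,356.5),block=(604.5,120.7),brush=(433,-119.5),jar=(434.2,-355))
for n in S:
    O=[]
    for k,(x,y) in C.items():
        s=S[n];u,v=proj(s,[x+1,y,15])[0].astype(int);O.append(cv2.resize(s["pixels"][v-30:v+30,u-40:u+40,::-1],(400,300),interpolation=cv2.INTER_CUBIC))
    cv2.imwrite(f"pics/final_{n}.png",np.vstack([np.hstack(O[:2]),np.hstack(O[2:])]))
    pickle.dump(S[n],open(n+"1.pkl","wb"))
E
```

```text
t 35.5 tcp [335.3 475.9 239.3] jaw -11.7 tilt 0.12 gap 85.3 F [ 0.6  0.3 -0.1] j6 61.5
 jaw 348.3 rotvec [-0.  -0.1 -0.1] | now-axes cm [ -1.08 -12.39  -2.96] | after-turn cm [ -1.07 -12.39  -2.96]
 jaw 168.3 rotvec [ 1.8e+02 -1.0e-01  2.0e-01] | now-axes cm [ -1.08 -12.39  -2.96] | after-turn cm [-1.07 12.39  2.96]
```

View pics/final_top.png

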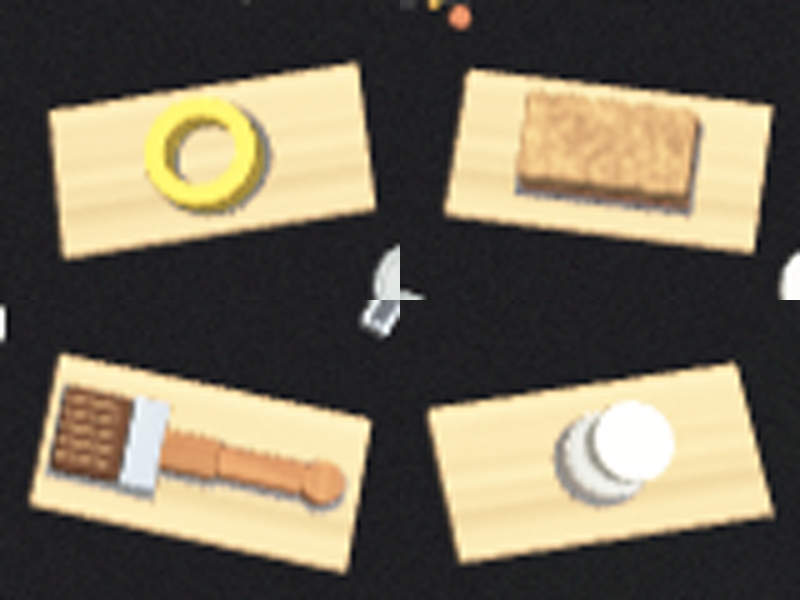

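View pics/final_scene.png

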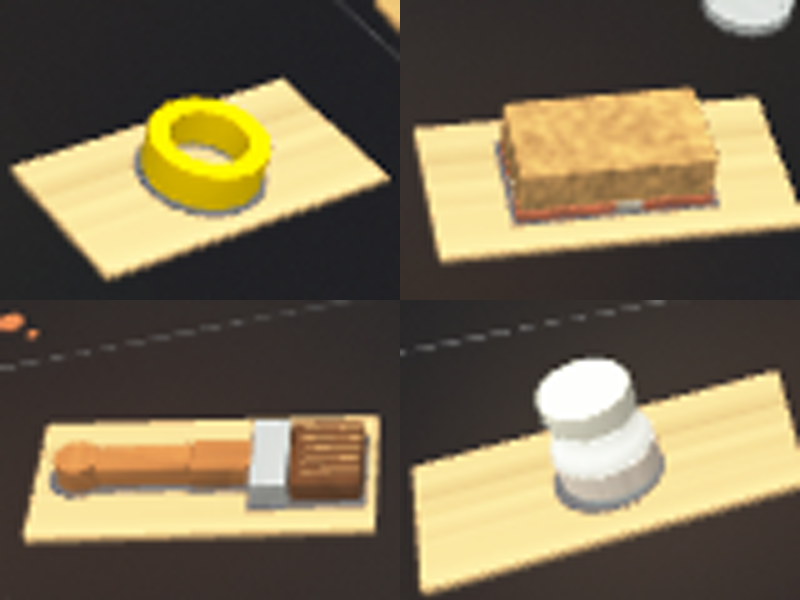

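Run:
```python
from meas import *
import pickle
for n in("top","scene"):
    s=pickle.load(open(n+"1.pkl","rb"));s0=pickle.load(open(n+"0.pkl","rb"));H=hsv(s)
    obj=dict(tape=((593.6,382,24),16,(H[...,1]>110)),block=((604.5,120.7,36),20,((H[...,1]>92)&(H[...,2]<235))),brush=((440,-95,20),12,None),jar=((434.2,-355,55),33,None))
    for k,(p,z,m) in obj.items():
        if m is None: continue
        c=cv2.convexHull(blob(m,proj(s,p)[0]));P=poly(s,c,z);rc=cv2.minAreaRect(P)
        print(n,k,cen(P).round(1),np.round(rc[0],1),np.round(rc[1],1),round(rc[2],1))
    # brush: card-difference mask vs the empty-card picture
    g=np.abs(s["pixels"].astype(int)-s0["pixels"]).max(2)
    for k,p,z,x in(("brush",(445,-80,20),12,0),("jar",(434.2,-355,33),33,0)):
        # non-card, non-table pixels = not card colour
        card=(abs(H[...,0]-22)<5)&(H[...,1]>50)&(H[...,1]<105)&(H[...,2]>215)
        m=~card&(H[...,2]>60)&(g>0)
        if k=="jar": m=(H[...,1]<45)&(H[...,2]>165)
        else: m=((H[...,1]>95)&(H[...,2]>60))|((H[...,1]<40)&(H[...,2]>185))
        try: 
            c=blob(cv2.morphologyEx(m.astype(np.uint8),cv2.MORPH_CLOSE,np.ones((2,2),np.uint8)),proj(s,p)[0]);P=poly(s,c,z);rc=cv2.minAreaRect(P);b=cv2.boxPoints(rc)
            print(n,k,cen(P).round(1),np.round(rc[0],1),np.round(rc[1],1),round(rc[2],1))
        except Exception as e: print(k,e)
```

```text
top tape [593.  357.5] [593.2 357.1] [65.1 60.6] 85.6
top block [605.8 120.1] [606.3 120.5] [97.4 55.8] 78.2
top brush [ 437.2 -104.3] [ 429.3 -119.9] [157.2  53.1] 69.0
top jar [ 432.7 -356.9] [ 431.9 -357.4] [50.4 62.1] 14.0
scene tape [594.7 357.6] [594.3 356.6] [64.6 88.7] 44.9
scene block [607.8 113.4] [607.4 114.9] [113.3  77.6] 78.4
scene brush [ 442.7 -102.7] [ 444.6 -120.1] [176.3  71.1] 75.8
scene jar [ 439.7 -353. ] [ 439.3 -352. ] [102.9  44. ] 10.4
```

Run:
```python
from meas import *
import pickle
s=pickle.load(open("top1.pkl","rb"));s0=pickle.load(open("top0.pkl","rb"));H=hsv(s);H0=hsv(s0)
def pts(m,s,z): v,u=np.nonzero(m);return ray(s,np.c_[u,v],z)
near=lambda P:P[np.linalg.norm(P-[433,-120],axis=1)<95]
F=near(pts((H[...,1]<40)&(H[...,2]>190),s,20));Hn=near(pts((H[...,0]<16)&(H[...,1]>105)&(H[...,2]>165),s,20))
a=F.mean(0);d0=np.array([np.cos(np.radians(73)),np.sin(np.radians(73))]);n0=np.array([-d0[1],d0[0]])
t=(Hn-a)@d0;print("fer",a,len(F))
for lo,hi in((-115,-80),(-80,-45),(-45,-10)):
    q=Hn[(t>lo)&(t<hi)].mean(0);d=a-q;print(lo,q.round(1),np.degrees(np.arctan2(*d[::-1])).round(1))
print("origin est",(a-32*d0).round(1))
# silhouette same way
c=measure(s0,"brush_sil",np.array((470,325))/1.5625)[0]
M=np.zeros(H.shape[:2],np.uint8);cv2.drawContours(M,[c],-1,255,-1);P=pts(M>0,s0,4);o=np.array([433,-119.7]);t=(P-o)@d0;w=(P-o)@n0
for lo,hi in((-75,-45),(-45,10),(25,40),(45,75)): print("sil",lo,hi,"lateral",w[(t>lo)&(t<hi)].mean().round(2))
```

```text
fer [443.08793312 -88.40793213] 124
-115 [ 415.2 -178.5] 72.8
-80 [ 424.1 -148.4] 72.4
-45 [ 435.1 -114.2] 72.7
origin est [ 433.7 -119. ]
sil -75 -45 lateral -0.36
sil -45 10 lateral -0.13
sil 25 40 lateral 0.18
sil 45 75 lateral 0.65
```

```bash
python3 -c "
from bench import r,workorder
print(r.sense()['time'],workorder.hand_in())"
```

```text
the job is handed in; nothing more can be done
35.6 None
```

All four things are on their own cards and let go, and I handed the job in at 35.6 s. I put them down in the order tape (the middle-sized ring), jar, brush, block, then parked the arm clear of them.

What the last checks in the two cameras showed, as offset from each silhouette:

| Thing | Offset from silhouette | Angle |
|---|---|---|
| Tape | about 1 mm (top view) | not applicable |
| Block | about 1.3 mm (top view) | matches, 78.2° against 78.2° |
| Brush | about 1 mm (top view) | within 1°, bristles on the bristle end |
| Jar | judged by eye only, grey rim visible in both views | upright |

- **Figures that disagreed:** the scene-view numbers for the block, brush and jar were unreliable because the colour masks also took in other surfaces. For the brush and jar I also set aside rough outline fits from the top view, which ran up to about 4 mm off. I relied on the rest of the top view and on looking at the pictures.
- **Camera disagreement:** the two cameras differed by about 3 mm in x on the cards throughout.
- **Contact force:** the largest I saw was about 14 N, when setting the jar down.

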